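Change the setting bench over to a new train of gauge blocks

TASK

The setting bench still holds its old wooden spacer: back the jaw off with the slim knurled ring, lift the spacer out and leave it in the wooden tray. Then, with the jaw still clear, build all the loose steel gauge blocks into one train on the bed, sliding each in under the keeper lip until it is square against the fence, with the first block's face full against the anvil and the others face to face with no gaps. Last, turn the ring back until the jaw stands snug against the train; move the jaw by its ring alone, never touching the fixed collars above and below the ring, and leave the other things on the bench alone.

Things in the scene. Friction and masses are not known exactly. Their poses are not given: they have to be found in the camera images.
- setting_bench: the fixed setting bench, a flat steel bed 120x270x10 mm on the 7 mm thick grey plate; origin at its underside. Own axes (yaw up to 0.2 rad): x away from the robot, y along the train towards the anvil, z up; bed from x = -85 to +35 mm and y = -140 to +130, its top at z = 10. Drive housing under the ring stack: x = -31 to +31, y = -133 to -67, top at z = 34
- anvil_face (a point): point on the anvil's face, at x = 0, y = +100, z = 18 mm of the setting bench; the face looks to its -y and spans x = -13 to +20, z = 10 to 27; the anvil is 22 mm thick towards +y
- fence (a point): foot of the fence's face, at x = +20, y = +50, z = 10 mm of the setting bench; the face looks to -x and runs from y = -13 to +122. Above it a keeper lip overhangs the bed from x = +8 to +32, z = 28.5 to 32.5 (same y), so that blocks reach the fence only by being slid in along the bed from the open -x side, where the bed is clear
- ring (a joint): the slim knurled steel ring, 54 mm across and 12 mm high, vertical axis; rad, grows counter-clockwise seen from above, which opens the jaw by 20 mm per rad; from -0.15 to 5.4; stiff (takes about 0.2 N m with the jaw free) and stays where it is left; starts between 0 and 0.25
- ring_center (a point): centre of the ring, on its axis, at its mid height (60 mm above the setting bench's underside); nothing stands within 20 mm round the ring at its height, the gripper may come down over the stack
- lower_collar: fixed aluminium collar with scale lines under the ring, 45 mm across (4.5 mm slimmer than the ring all round), 19 mm high; origin at its underside, on the ring's axis; not to be touched
- upper_collar: fixed aluminium collar on top of the ring, 45 mm across, 9 mm high, its top 16 mm above the ring's mid height; origin at its underside, on the ring's axis; not to be touched
- jaw: the steel jaw, 33x16x16 mm, driven by the ring alone; origin on its face, at x = 0, z = 10 mm of the setting bench, same axes; the face looks to +y at the anvil and spans x = -13 to +20, z = 11 to 27, the jaw is 16 mm thick towards -y. The gap between jaw and anvil faces is 25.5 mm at ring = 0 and 133.5 mm at ring = 5.4; not to be pushed by hand
- old_spacer: pale wooden spacer 62x24x15 mm (x, y, z), 20 g, origin at the centre of its underside; starts on the bed between anvil and jaw, under the lip and against the fence, its front 29 mm standing out in front of anvil and jaw
- block_a: plain steel gauge block 50x16x15 mm (x, y, z), 0.09 kg, a dark 7 mm bore in the middle of both faces; origin at the centre of its underside; its two 50x15 mm sides (facing +-y) are its faces to bring together; may be absent (two or three of the four blocks are there); starts lying on the wooden bench in front of the setting bench
- block_b: plain steel gauge block 50x18x15 mm (x, y, z), 0.11 kg, a dark 7 mm bore in the middle of both faces; origin at the centre of its underside; its two 50x15 mm sides (facing +-y) are its faces to bring together; may be absent (two or three of the four blocks are there); starts lying on the wooden bench in front of the setting bench
- block_c: plain steel gauge block 50x20x15 mm (x, y, z), 0.12 kg, a dark 7 mm bore in the middle of both faces; origin at the centre of its underside; its two 50x15 mm sides (facing +-y) are its faces to bring together; may be absent (two or three of the four blocks are there); starts lying on the wooden bench in front of the setting bench
- block_d: plain steel gauge block 50x22x15 mm (x, y, z), 0.13 kg, a dark 7 mm bore in the middle of both faces; origin at the centre of its underside; its two 50x15 mm sides (facing +-y) are its faces to bring together; may be absent (two or three of the four blocks are there); starts lying on the wooden bench in front of the setting bench
- tray: fixed wooden open tray 105x105x16 mm, walls and floor 5 mm; origin at the centre of its underside
- caliper: digital caliper, 150 mm; bystander, leave it
- weight_a: ground steel weight 30x50x31 with a dark dot on top; bystander, leave it
- eraser: eraser in a sleeve, 46 mm; bystander, leave it
- screwdriver: screwdriver with yellow handle, 172 mm; bystander, leave it
- pencil: yellow pencil, 182 mm; bystander, leave it
- spring_clamp_b: black spring clamp, 84 mm; bystander, leave it
Things that resemble listed ones, but are neither listed nor needed, are in the scene too. Several things have the shape of the old_spacer; the one meant has the colours described above.

How it is judged:
By the outcome, as a careful person would: the job done as asked, in the order asked, and still so for the second after the job is handed in, with the robot touching nothing.
Of block_a, block_b, block_c, block_d only 2 to 3 are there at a start; the rules pass over those that are not, and their reading is None.
At some moment in a run one of block_a, block_b, block_c, block_d may be knocked a few centimetres aside while the robot is not near it.
Once in a run the grip may slacken for a moment while it holds something.
It also fails if it takes over 210 s, if anything falls off the work surface, if the arm or the gripper's body presses on something with over 40 N, if the wrist force passes 120 N, or if a joint passes its speed limit or range.

ROBOT

A 6-joint arm with a two-finger parallel gripper is mounted at the origin on a cart in front of the work surface, level with it; the furniture and walls round the work are solid. World frame = base frame: x ahead of the robot, y to its left, z up, the work surface at z = 0. Lengths are in m, angles in rad, forces in N, time in s.
With the tool pointing down it reaches from about 0.375 to 0.925 m from the base axis. Payload 5.7 kg.
Tool frame: the origin (TCP) lies midway between the tips of the shut fingers; the grasp point (between the pads) lies 19 mm behind it; z points along the fingers, y is the line along which they close (so a half turn about z gives the same grasp; the last joint's range is limited). The gripper opens to 85 mm and grips with 20 to 120 N. Pads are 22 mm wide; open, the fingers measure 114 mm over their backs; the gripper's body (76 mm by 85 mm) begins 54 mm behind the grasp point. The pads swing forward as they close: fully open they stand 13 mm farther back than shut.
Start: joints at [1.229, 0.359, 1.51, -0, 1.272, -0.115], TCP at [0.135, 0.585, 0.231] pointing down, gripper open.
Joint ranges: [-2.97, 2.97], [-1.01, 2.36], [0.21, 2.38], [-0.96, 4.11], [0.2, 2.71], [-2.98, 2.98]. Speed limits (rad/s): [2.39, 2.39, 3.14, 3.14, 3.14, 3.14].

INTERFACE

Orientations are given as a unit quaternion [x, y, z, w].
In Python, from bench import sense, read_camera, get_calibration, hand_in gives the robot as it stands. The module is installed in compiled form; this text tells all that it offers.
- The arm moves only by the tool arm_command, never from a script. Its argument "targets" is a list of rows, each an object of numbers: "gripper": the finger opening in cm, from 0 to 8.54; "dx", "dy", "dz": the shift along the world's x, y, z in cm; "ax", "ay", "az": the turn, a rotation vector about the world's x, y, z in rad. In form: [{"gripper": .., "dx": .., "dy": .., "dz": .., "ax": .., "ay": .., "az": ..}, ...]. A call has 1 to 20 rows; each row shifts and turns the commanded pose from where the row before left it; what a row does not reach is not made up. A row lasts 1/12 s, in which the tool goes at most 41.7 mm and 7.16 degrees, less where a joint would pass 70% of its speed; a pose out of reach is approached as far as the arm can. A call is refused whole if a number of a shift passes 4.17 or a number of a turn 0.125, either way. A call with a gripper value outside its range is refused whole. The fingers move at their own pace and stop on an object; "newtons" is the grip in N (left out, the last holds). Time passes only in rows, so rows that do not move let the fingers close. It gives the time, the measured TCP pose, the force, the opening and the grip force at its end, in the units of the state.
- sense(): the state, without advancing time (a new reading comes with each control period).
- read_camera(name): name is "side" or "top"; returns the picture (480x640x3 uint8, red, green, blue); there is no depth.
- get_calibration(name): a dict with "camera_matrix" (3x3 intrinsics, pixels), "world_from_camera" (4x4, takes a point from camera to world coordinates). Camera axes: x right, y up, looking along -z (the intrinsics and any distortion apply to the point x, -y, -z); pixel columns grow to the right and rows downward; lengths in m; the calibration is good to about 2 mm. A picture is of the moment at which its call begins. get_calibration takes no time and is no camera call.
- hand_in(): hands the job in; it is judged then, once.
The state is a dict: "time_s": time; "qpos": joint angles; "joint_velocities": joint speeds; "tau": joint torques, N m; "position": TCP position; "eef_rot": TCP orientation; "ft_force": force on the tool from outside, world axes, zero at the start; "wrist_torque": the same for the moment, N m; "gripper_width": finger opening in m; "finger_force": force on a finger pad.
Only numpy, scipy, OpenCV 4.12 (cv2) and the standard library are available. Lean on these libraries where they do the work, as an engineer would, in place of code of your own. Each camera call takes 0.05 s, during which the arm holds its last target. There are 200 camera calls.

## Working session

There is one attempt and no reset: what is moved stays moved. The work goes in short steps, Python scripts to look and compute and a tool call to move; the robot and the scene stay as the last step left them, time stands still between calls to the robot, and variables do not carry over. Pictures are saved under pics/ and viewed, at most 14 in all, crops included, and the job is handed in when it is done.

Besides the shell and the picture viewer there is one more tool, called in YAML: its name, and indented under it one key for each argument. arm_command: Moves the arm, as the interface text tells. Its arguments: {"type":"object","properties":{"targets":{"type":"array"},"newtons":{"type":"number"}},"required":["targets"]}

```bash
mkdir -p pics
cat > h.py <<'E'
import numpy as np, cv2
from bench import *
def snap(c,n=None):
    im=np.ascontiguousarray(read_camera(c)[:,:,::-1])
    if n: cv2.imwrite(f'pics/{n}.png',im)
    return im
def ray(c,u,v):
    k=get_calibration(c);K=np.array(k['camera_matrix']);T=np.array(k['world_from_camera'])
    d=np.linalg.inv(K)@[u,v,1]; d=T[:3,:3]@[d[0],-d[1],-d[2]]
    return T[:3,3],d
def pt(c,u,v,z):
    o,d=ray(c,u,v); return o+d*(z-o[2])/d[2]
def proj(c,p):
    k=get_calibration(c);K=np.array(k['camera_matrix']);T=np.array(k['world_from_camera'])
    q=T[:3,:3].T@(np.array(p)-T[:3,3]); q=K@[q[0],-q[1],-q[2]]; return q[:2]/q[2]
E
python3 - <<'E'
from h import *
snap('top','top0');snap('side','side0')
for c in('top','side'):print({k:np.round(v,3).tolist() if not isinstance(v,dict) else v for k,v in get_calibration(c).items()})
print(sense())
E
```

```text
{'camera_matrix': [[589.54, 0.0, 316.029], [0.0, 589.54, 237.129], [0.0, 0.0, 1.0]], 'world_from_camera': [[0.021, 0.982, -0.185, 0.342], [-1.0, 0.024, 0.011, 0.298], [0.016, 0.185, 0.983, 1.421], [0.0, 0.0, 0.0, 1.0]]}
{'camera_matrix': [[603.41, 0.0, 317.132], [0.0, 603.41, 237.916], [0.0, 0.0, 1.0]], 'world_from_camera': [[-0.979, 0.106, -0.174, 0.329], [-0.204, -0.515, 0.833, 1.466], [-0.002, 0.851, 0.526, 0.831], [0.0, 0.0, 0.0, 1.0]]}
{'time_s': 0.1, 'qpos': array([ 1.22890500e+00,  3.59470060e-01,  1.51134821e+00,  3.77396240e-05,
        1.27248810e+00, -1.15084830e-01]), 'joint_velocities': array([ 0.00112206, -0.00209834, -0.00199505,  0.00018491,  0.0027375 ,
       -0.00115084]), 'tau': array([-1.57170496e-03, -5.28650951e+01, -2.79349816e+01, -5.25083069e-04,
        4.86860576e-03, -2.44778192e-05]), 'position': array([0.13469605, 0.58404825, 0.23050642]), 'eef_rot': array([ 1.13165820e-01,  9.93575746e-01, -8.30503506e-04, -2.11645672e-04]), 'ft_force': array([-0.12400196,  0.30496155,  0.00565071]), 'wrist_torque': array([ 0.02191338,  0.04949457, -0.00179091]), 'finger_force': 0.0, 'gripper_width': 0.08569117669911458}
```

View pics/top0.png

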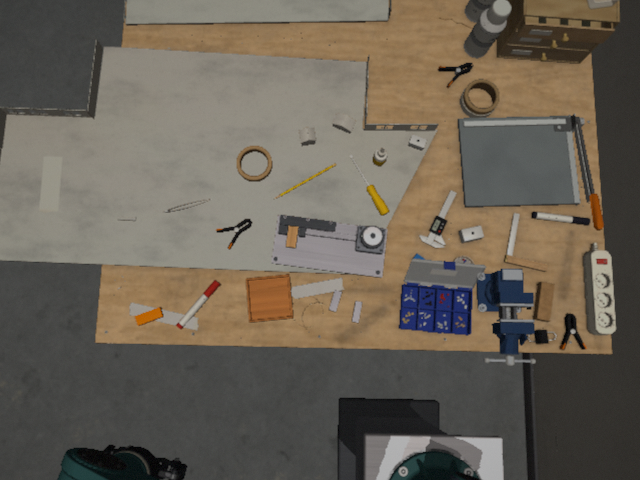

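View pics/side0.png

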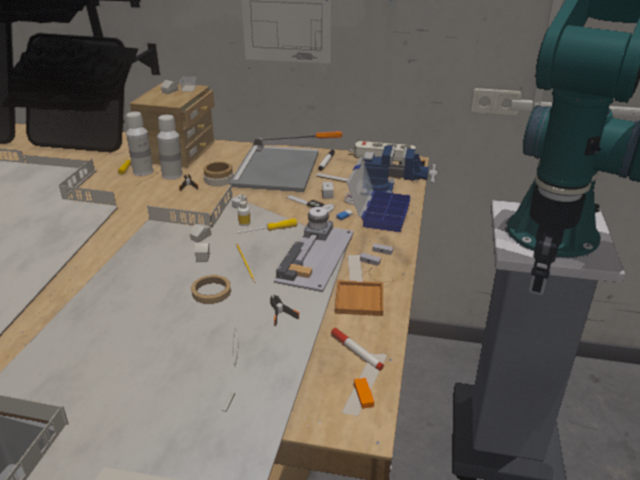

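The top view shows the setting bench at about (330,245). The pale spacer is at (292,236), the ring at (372,237), the tray at (270,298), and two steel blocks at (336,300) and (357,311). The side view agrees: ring (319,217), spacer (298,269), blocks (370,259) and (382,249). I'll enlarge this area to confirm.

Run:
```python
from h import *
a=cv2.imread('pics/top0.png')[200:335,235:400]; a=cv2.resize(a,(790,int(135*790/165)),interpolation=cv2.INTER_CUBIC)[:600]
cv2.imwrite('pics/topc.png',a)
b=cv2.imread('pics/side0.png')[195:320,265:415]; cv2.imwrite('pics/sidec.png',cv2.resize(b,(720,600),interpolation=cv2.INTER_CUBIC))
```

```text
(no output)
```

View pics/topc.png

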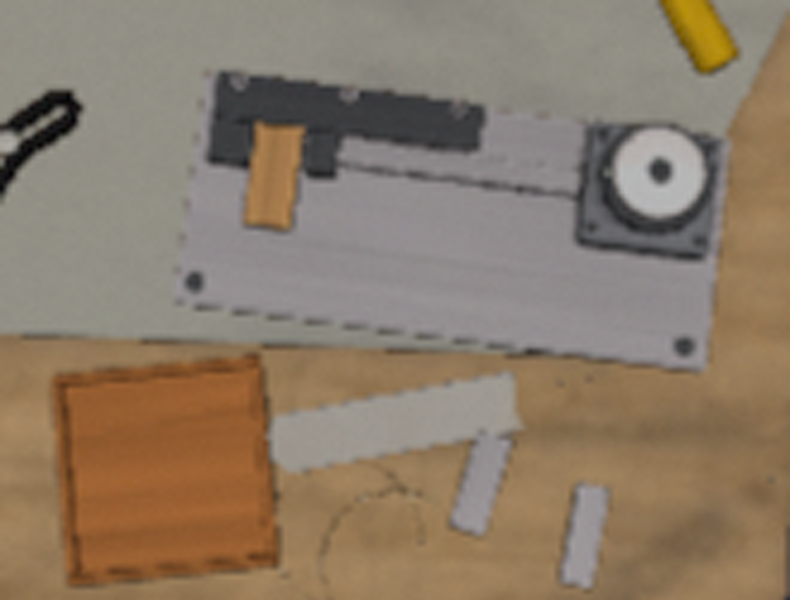

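View pics/sidec.png

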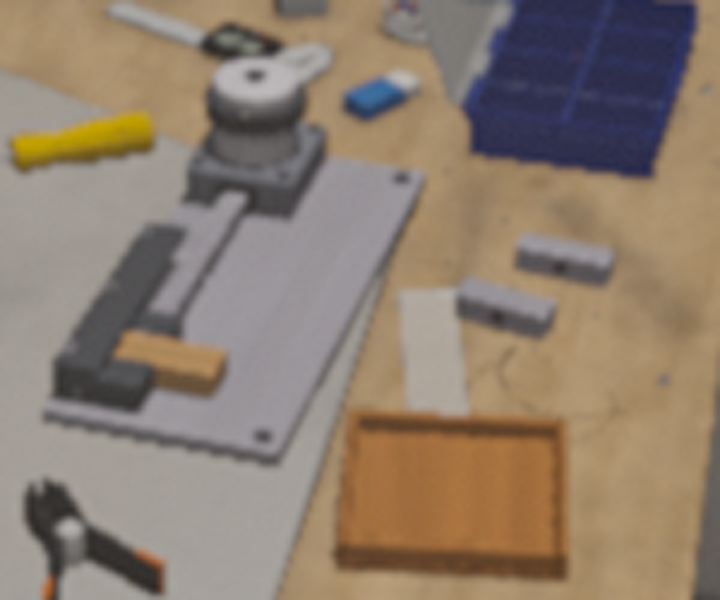

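Confirmed: the pale wooden part at top (292,236) is the old spacer, since it is the only one on the bed between anvil and jaw. The only bored steel gauge blocks are at top (336,300) and (357,311). Next I'll measure.

```bash
cat > m.py <<'E'
from h import *
def rects(im,mask,z,c,amin=60):
    out=[]
    for q in cv2.findContours(mask,cv2.RETR_EXTERNAL,cv2.CHAIN_APPROX_NONE)[0]:
        if cv2.contourArea(q)<amin: continue
        w=np.array([pt(c,u,v,z)[:2] for u,v in q[:,0]],np.float32)*1000
        r=cv2.minAreaRect(w); out.append((np.round(r[0],1),np.round(r[1],1),round(r[2],1),np.round(q[:,0].mean(0))))
    return out
E
python3 - <<'E'
from m import *
im=cv2.imread('pics/top0.png');hsv=cv2.cvtColor(im,cv2.COLOR_BGR2HSV)
for p in[(336,300),(357,311),(330,255),(345,300),(292,236),(270,298),(372,237),(315,287),(300,245)]:print(p,hsv[p[1],p[0]])
# corners by hand, z=.017
W=np.array([pt('top',u,v,.017)[:2] for u,v in[(278.9,215),(272.2,263.3),(381.8,277.3),(386.8,228.6)]])
M=np.array([[35,130],[-85,130],[-85,-140],[35,-140]])/1000
def fit(M,W):
    a=M-M.mean(0);b=W-W.mean(0);yaw=np.arctan2((a[:,0]*b[:,1]-a[:,1]*b[:,0]).sum(),(a*b).sum())
    R=np.array([[np.cos(yaw),-np.sin(yaw)],[np.sin(yaw),np.cos(yaw)]]);t=W.mean(0)-R@M.mean(0);return yaw,t,R,W-(M@R.T+t)
y,t,R,e=fit(M,W);print('bench',y,t,(e*1000).round(1))
print('ring pred',t+R@[0,-.1])
g=cv2.cvtColor(im,cv2.COLOR_BGR2GRAY)[222:252,358:388]
print(g[::2,::2])
s=cv2.cvtColor(cv2.imread('pics/side0.png'),cv2.COLOR_BGR2GRAY)
print(s[205:225:2,305:335:2])
print('tray',[pt('top',u,v,.016)[:2].round(3) for u,v in[(246,278.5),(290,274.5),(293,318),(249.5,322)]])
E
```

```text
(336, 300) [162   9 149]
(357, 311) [168   8 155]
(330, 255) [170  11 142]
(345, 300) [ 17 109 157]
(292, 236) [ 16 138 161]
(270, 298) [ 13 174 158]
(372, 237) [150   3  80]
(315, 287) [ 16  21 158]
(300, 245) [170  10 148]
bench -0.10387223212663173 [0.61129252 0.24964477] [[-0.3 -2.3]
 [-0.1 -2.6]
 [ 0.1  2.3]
 [ 0.3  2.6]]
ring pred [0.60092397 0.15018375]
[[137 136 139 141 139 138 138 138 139 141 140 141 139 138 141]
 [139 130 138 140 139 140 138 137 139 136 138 138 139 142 139]
 [ 94  88  87  95  72  76 106 112 104  95 128 140 142 142 137]
 [ 74  64  85  65  94 169 173 175 174 170 110  77  88 127 129]
 [ 77  96  67  99 171 177 177 179 178 179 175 112  60  79 131]
 [ 84  76  58 156 178 177 180 158 174 178 177 169  67 100 131]
 [ 86  64  71 178 180 182 141  61  84 182 182 178  89  83 125]
 [ 89  51 102 180 182 182 145  61  74 181 181 181 117  88 132]
 [ 91  64  56 168 182 181 181 136 160 182 181 181  82  94 124]
 [ 96  71  56 128 182 180 182 182 183 182 182 153  58 117 131]
 [ 99  79  45  62 144 182 183 181 181 182 167  76  73 122 121]
 [104  98  74  58  60 101 157 169 161 138  6
[... 237 characters left out ...]
0  79  48 106 160 168 169 165 149]
 [142 129 110  89 112 149 157 157 151 167 163 154 153 169 152]
 [145 145 145 171 180 175 145 151 179 182 174 166 166 144 129]
 [147 143 149 181 180 170 111 133 181 183 181 161 134 124 140]
 [143 131 104 168 179 182 181 183 185 182 162  99 125 142 146]
 [148 118  77 104 138 156 166 168 159 141 107  78 121 147 147]
 [155 132  61  78  86  99 107 110 101  92  76  64 126 148 146]
 [151 134  58  55  63  81  74  72  67  64  55  79 140 147 148]
 [151 145  83  61  54  51  53  54  54  58  60 107 109 114 140]
 [150 115  78  88  82  80  75  79  80  85  85 102 120 105 127]]
tray [array([0.502, 0.446]), array([0.514, 0.342]), array([0.411, 0.332]), array([0.399, 0.434])]
```

Run:
```python
from m import *
im=cv2.imread('pics/top0.png');hsv=cv2.cvtColor(im,cv2.COLOR_BGR2HSV);sd=cv2.imread('pics/side0.png');hs=cv2.cvtColor(sd,cv2.COLOR_BGR2HSV)
def sub(x,y0,y1,x0,x1):
    m=np.zeros_like(x);m[y0:y1,x0:x1]=x[y0:y1,x0:x1];return m
up=lambda m:m
# collar top
g=cv2.cvtColor(im,cv2.COLOR_BGR2GRAY);m=sub((g>160).astype(np.uint8)*255,222,252,360,388)
q=max(cv2.findContours(m,0,1)[0],key=cv2.contourArea);q=cv2.convexHull(q);w=np.array([pt('top',u,v,.083)[:2]*1000 for u,v in q[:,0]],np.float32);print('collar top',cv2.minEnclosingCircle(w),w.mean(0))
g=cv2.cvtColor(sd,cv2.COLOR_BGR2GRAY);m=sub((g>155).astype(np.uint8)*255,206,217,308,330)
v,u=np.nonzero(m);print('side px',u.min(),u.max(),v.min(),v.max(),'->',pt('side',319,212,.083)*1000)
S=hsv[:,:,1];V=hsv[:,:,2]
m=sub(((S<45)&(V>120)).astype(np.uint8)*255,289,325,326,366)
for r in rects(im,m,.015,'top'):print('block',r)
m=sub(((S>70)&(V>110)).astype(np.uint8)*255,222,250,283,302)
for r in rects(im,m,.032,'top'):print('spacer',r)
# bed front edge & anvil side: print columns for front edge
k=[]
g=cv2.GaussianBlur(cv2.cvtColor(im,cv2.COLOR_BGR2GRAY),(1,1),0).astype(float)
for u in range(280,376,8):
    c=g[256:286,u];print(u,c.astype(int).tolist())
```

```text
collar top ((601.0294799804688, 151.99588012695312), 20.305625915527344) [600.39087 151.84239]
side px 310 329 206 215 -> [597.96613172 159.01724281  83.        ]
block (array([429.6, 181. ]), array([16.7, 49.1]), 79.2, array([357., 312.]))
block (array([455.8, 235.1]), array([52.3, 38.3]), 1.3, array([334., 297.]))
spacer (array([604.8, 339.9]), array([24.4, 52.3]), 84.1, array([292., 236.]))
280 [145, 144, 145, 146, 148, 144, 143, 130, 119, 143, 145, 143, 142, 141, 135, 120, 113, 119, 105, 82, 85, 73, 107, 106, 105, 108, 111, 109, 108, 103]
288 [145, 145, 144, 144, 147, 146, 146, 142, 132, 121, 138, 136, 137, 136, 137, 129, 116, 103, 74, 80, 81, 104, 100, 96, 93, 93, 95, 92, 90, 91]
296 [140, 143, 145, 144, 142, 145, 146, 146, 142, 136, 128, 135, 136, 134, 134, 115, 90, 118, 122, 121, 118, 119, 119, 124, 126, 128, 126, 125, 125, 126]
304 [140, 141, 144, 145, 145, 143, 143, 146, 145, 142, 138, 131, 138, 138, 137, 130, 117, 121, 122, 127, 125, 125, 124, 123, 123, 130, 132, 132, 140, 154]
312 [141, 139, 141, 144, 146, 146, 145, 143, 147, 145, 144, 140, 132, 134, 134, 133, 127, 113, 11
[... 436 characters left out ...]
 144, 144, 132, 118, 128, 117, 119, 118, 118, 134, 153, 154, 154, 152, 153, 154, 154]
344 [140, 139, 142, 141, 141, 141, 141, 141, 145, 146, 145, 144, 145, 145, 144, 147, 132, 89, 87, 119, 122, 124, 128, 127, 126, 122, 123, 124, 123, 122]
352 [143, 140, 138, 141, 140, 141, 140, 142, 142, 145, 144, 145, 145, 144, 145, 144, 145, 129, 94, 117, 120, 121, 121, 116, 107, 123, 122, 122, 118, 117]
360 [140, 141, 140, 139, 141, 142, 140, 139, 140, 142, 143, 142, 144, 146, 145, 146, 145, 144, 121, 87, 114, 116, 115, 117, 118, 120, 117, 116, 114, 117]
368 [140, 140, 142, 141, 140, 138, 139, 141, 141, 142, 141, 143, 143, 144, 147, 145, 144, 144, 145, 124, 96, 124, 120, 123, 122, 123, 122, 120, 121, 121]
```

Run:
```python
from m import *
im=cv2.imread('pics/top0.png');b=im.astype(int);d=b[:,:,2]-b[:,:,0]
m=((d<9)&(b[:,:,1]>115)).astype(np.uint8)*255; k=np.zeros_like(m);k[289:325,326:366]=m[289:325,326:366]
for r in rects(im,k,.015,'top',30):print('block',r)
print((k[289:325,326:366]>0).astype(int)[::2].tolist().__str__().replace('], [','\n').replace(', ',''))
```

```text
block (array([430.1, 181.8]), array([14., 47.]), 79.1, array([356., 311.]))
block (array([455. , 233.9]), array([16.6, 47.5]), 72.4, array([335., 300.]))
[[0000000000000000000000000000000000000000
0000000011111000000000000000000000000000
0000000011111110000000000000000000000000
0000000011111110000000000000000000000000
0000000111111100000000000000000000000000
0000001111111000000000000000000000000000
0000001111111000000000000000000000000000
0000011111110000000000000000001111110000
0000011111100000000000000000011111100000
0000111111100000000000000000011111100000
0000111111000000000000000000011111000000
0000000000000000000000000000111111000000
0000000000000000000000000000111111000000
0000000000000000000000000001111110000000
0000000000000000000000000001111110000000
0000000000000000000000000011111100000000
0000000000000000000000000000111100000000
0000000000000000000000000000000000000000]]
```

arm_command:
  targets:
    - {"gripper":8.5,"dx":4,"dy":-3.5,"az":-0.125}
    - {"dx":4,"dy":-3.5,"az":-0.125}
    - {"dx":4,"dy":-3.5,"az":-0.125}
    - {"dx":4,"dy":-3.5,"az":-0.125}
    - {"dx":4,"dy":-3.5,"az":-0.125}
    - {"dx":4,"dy":-3.5,"az":-0.125}
    - {"dx":4,"dy":-3.5,"az":-0.125}
    - {"dx":4,"dy":-3.5,"az":-0.125}
    - {"dx":4,"dy":-3.5,"az":-0.125}
    - {"dx":4,"dy":-3.5,"az":-0.125}
    - {"dx":3.5,"dy":-4.1,"az":-0.125}
    - {"dx":3.0,"dy":-4.1,"az":-0.125}
    - {"az":-0.125}
    - {"az":-0.125}
    - {"az":-0.125}
    - {"az":-0.125}
    - {"az":-0.125}
    - {"az":-0.125}
    - {"az":-0.125}
    - {"az":-0.125}

```text
validation failed for argument at $.ta...
```

arm_command:
  targets:
    - {"gripper":8.5,"dx":4,"dy":-3.5,"dz":0,"ax":0,"ay":0,"az":-0.12}
    - {"gripper":8.5,"dx":4,"dy":-3.5,"dz":0,"ax":0,"ay":0,"az":-0.12}
    - {"gripper":8.5,"dx":4,"dy":-3.5,"dz":0,"ax":0,"ay":0,"az":-0.12}
    - {"gripper":8.5,"dx":4,"dy":-3.5,"dz":0,"ax":0,"ay":0,"az":-0.12}
    - {"gripper":8.5,"dx":4,"dy":-3.5,"dz":0,"ax":0,"ay":0,"az":-0.12}
    - {"gripper":8.5,"dx":4,"dy":-3.5,"dz":0,"ax":0,"ay":0,"az":-0.12}
    - {"gripper":8.5,"dx":4,"dy":-3.5,"dz":0,"ax":0,"ay":0,"az":-0.12}
    - {"gripper":8.5,"dx":4,"dy":-3.5,"dz":0,"ax":0,"ay":0,"az":-0.12}
    - {"gripper":8.5,"dx":4,"dy":-3.5,"dz":0,"ax":0,"ay":0,"az":-0.12}
    - {"gripper":8.5,"dx":4,"dy":-3.5,"dz":0,"ax":0,"ay":0,"az":-0.12}
    - {"gripper":8.5,"dx":3,"dy":-4,"dz":0,"ax":0,"ay":0,"az":-0.12}
    - {"gripper":8.5,"dx":3,"dy":-4,"dz":0,"ax":0,"ay":0,"az":-0.12}

```text
time_s: 1.1
position: [0.4996, 0.2418, 0.2309]
eef_rot: [0.742, 0.67, -0.0, -0.0]
ft_force: [-0.1, 0.4, 0.3]
gripper_width: 0.0853
finger_force: 0.0
```

arm_command:
  targets:
    - {"gripper":8.5,"dx":2,"dy":-1.8,"dz":0,"ax":0,"ay":0,"az":-0.125}
    - {"gripper":8.5,"dx":2,"dy":-1.8,"dz":0,"ax":0,"ay":0,"az":-0.125}
    - {"gripper":8.5,"dx":2,"dy":-1.8,"dz":0,"ax":0,"ay":0,"az":-0.125}
    - {"gripper":8.5,"dx":2,"dy":-1.8,"dz":0,"ax":0,"ay":0,"az":-0.125}
    - {"gripper":8.5,"dx":2.1,"dy":-1.9,"dz":0,"ax":0,"ay":0,"az":-0.125}
    - {"gripper":8.5,"dx":0,"dy":0,"dz":0,"ax":0,"ay":0,"az":-0.125}
    - {"gripper":8.5,"dx":0,"dy":0,"dz":0,"ax":0,"ay":0,"az":-0.125}
    - {"gripper":8.5,"dx":0,"dy":0,"dz":-2,"ax":0,"ay":0,"az":-0.125}
    - {"gripper":8.5,"dx":0,"dy":0,"dz":-2,"ax":0,"ay":0,"az":-0.125}
    - {"gripper":8.5,"dx":0,"dy":0,"dz":-2,"ax":0,"ay":0,"az":-0.125}
    - {"gripper":8.5,"dx":0,"dy":0,"dz":-2,"ax":0,"ay":0,"az":-0.125}
    - {"gripper":8.5,"dx":0,"dy":0,"dz":-2,"ax":0,"ay":0,"az":-0.125}
    - {"gripper":8.5,"dx":0,"dy":0,"dz":0,"ax":0,"ay":0,"az":0}
    - {"gripper":8.5,"dx":0,"dy":0,"dz":0,"ax":0,"ay":0,"az":0}

```text
time_s: 2.27
position: [0.5982, 0.1524, 0.1301]
eef_rot: [1.0, -0.011, -0.002, 0.0]
ft_force: [0.9, 0.0, -0.0]
gripper_width: 0.0851
finger_force: 0.0
```

arm_command:
  newtons: 30
  targets:
    - {"gripper":8.5,"dx":0.23,"dy":-0.14,"dz":-2,"ax":0,"ay":0,"az":0}
    - {"gripper":8.5,"dx":0,"dy":0,"dz":-2,"ax":0,"ay":0,"az":0}
    - {"gripper":8.5,"dx":0,"dy":0,"dz":-2,"ax":0,"ay":0,"az":0}
    - {"gripper":8.5,"dx":0,"dy":0,"dz":-1.2,"ax":0,"ay":0,"az":0}
    - {"gripper":8.5,"dx":0,"dy":0,"dz":-1.2,"ax":0,"ay":0,"az":0}
    - {"gripper":8.5,"dx":0,"dy":0,"dz":0,"ax":0,"ay":0,"az":0}
    - {"gripper":6.2,"dx":0,"dy":0,"dz":0,"ax":0,"ay":0,"az":0}
    - {"gripper":6.2,"dx":0,"dy":0,"dz":0,"ax":0,"ay":0,"az":0}
    - {"gripper":6.2,"dx":0,"dy":0,"dz":0,"ax":0,"ay":0,"az":0}
    - {"gripper":6.2,"dx":0,"dy":0,"dz":0,"ax":0,"ay":0,"az":0}

```text
time_s: 3.1
position: [0.6026, 0.1513, 0.0483]
eef_rot: [1.0, -0.012, 0.001, -0.0]
ft_force: [1.3, -0.3, -0.1]
gripper_width: 0.0618
finger_force: 0.0
```

Run:
```python
from h import *
a=snap('side')[150:270,250:390]; b=snap('top')[190:310,300:440]
cv2.imwrite('pics/grip1.png',np.hstack([cv2.resize(x,(400,343),interpolation=cv2.INTER_CUBIC) for x in(a,b)]))
print(sense()['position'],sense()['gripper_width'],sense()['qpos'])
```

```text
[0.60227733 0.15123945 0.0480102 ] 0.0621152250169704 [1.34762567e-01 5.91852690e-01 1.63334774e+00 1.66583926e-04
 9.15115813e-01 1.73054198e+00]
```

View pics/grip1.png

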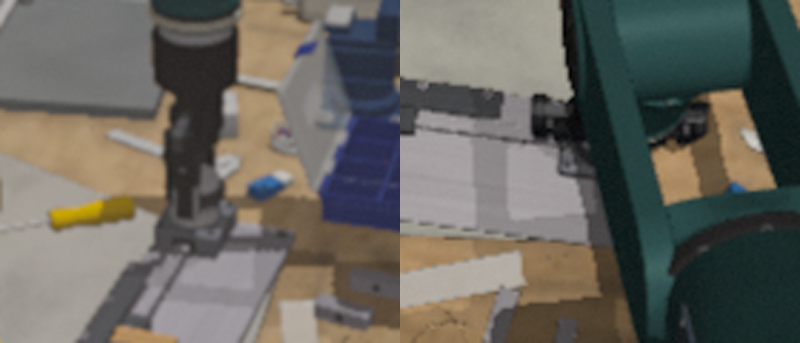

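The gripper's fingers straddle the ring stack (side crop around (195,190)). I'll close on the ring.

arm_command:
  newtons: 40
  targets:
    - {"gripper":6.2,"dx":-0.17,"dy":0,"dz":-0.1,"ax":0,"ay":0,"az":0}
    - {"gripper":5.0,"dx":0,"dy":0,"dz":0,"ax":0,"ay":0,"az":0}
    - {"gripper":5.0,"dx":0,"dy":0,"dz":0,"ax":0,"ay":0,"az":0}
    - {"gripper":5.0,"dx":0,"dy":0,"dz":0,"ax":0,"ay":0,"az":0}
    - {"gripper":5.0,"dx":0,"dy":0,"dz":0,"ax":0,"ay":0,"az":0}

```text
time_s: 3.62
position: [0.6, 0.1527, 0.047]
eef_rot: [1.0, -0.013, 0.0, -0.001]
ft_force: [-1.5, 4.5, 4.6]
gripper_width: 0.0527
finger_force: 41.2
```

arm_command:
  newtons: 40
  targets:
    - {"gripper":5.0,"dx":0,"dy":0.15,"dz":0,"ax":0,"ay":0,"az":0}
    - {"gripper":5.0,"dx":0,"dy":0,"dz":0,"ax":0,"ay":0,"az":0.1}
    - {"gripper":5.0,"dx":0,"dy":0,"dz":0,"ax":0,"ay":0,"az":0.1}
    - {"gripper":5.0,"dx":0,"dy":0,"dz":0,"ax":0,"ay":0,"az":0.1}
    - {"gripper":5.0,"dx":0,"dy":0,"dz":0,"ax":0,"ay":0,"az":0.1}
    - {"gripper":5.0,"dx":0,"dy":0,"dz":0,"ax":0,"ay":0,"az":0.1}
    - {"gripper":5.0,"dx":0,"dy":0,"dz":0,"ax":0,"ay":0,"az":0.1}
    - {"gripper":5.0,"dx":0,"dy":0,"dz":0,"ax":0,"ay":0,"az":0.1}
    - {"gripper":5.0,"dx":0,"dy":0,"dz":0,"ax":0,"ay":0,"az":0}

```text
time_s: 4.37
position: [0.6005, 0.1511, 0.047]
eef_rot: [0.943, 0.334, 0.0, 0.001]
ft_force: [0.3, -6.9, 5.7]
gripper_width: 0.0523
finger_force: 41.4
```

Run:
```python
from h import *
s=sense();print({k:np.round(s[k],4) for k in('qpos','position','ft_force','wrist_torque','gripper_width','finger_force')})
```

```text
{'qpos': array([ 0.1362,  0.5918,  1.6371, -0.0024,  0.9123,  1.0281]), 'position': array([0.6005, 0.1511, 0.047 ]), 'ft_force': array([ 0.2628, -6.8718,  5.7261]), 'wrist_torque': array([-0.5484,  0.3692,  0.1662]), 'gripper_width': np.float64(0.0523), 'finger_force': np.float64(41.4052)}
```

arm_command:
  newtons: 40
  targets:
    - {"gripper":5.0,"dx":0,"dy":-0.1,"dz":0,"ax":0,"ay":0,"az":0.1}
    - {"gripper":5.0,"dx":0,"dy":0,"dz":0,"ax":0,"ay":0,"az":0.1}
    - {"gripper":5.0,"dx":0,"dy":0,"dz":0,"ax":0,"ay":0,"az":0.1}
    - {"gripper":5.0,"dx":0,"dy":0,"dz":0,"ax":0,"ay":0,"az":0.1}
    - {"gripper":5.0,"dx":0,"dy":0,"dz":0,"ax":0,"ay":0,"az":0.1}
    - {"gripper":5.0,"dx":0,"dy":0,"dz":0,"ax":0,"ay":0,"az":0.1}
    - {"gripper":5.0,"dx":0,"dy":0,"dz":0,"ax":0,"ay":0,"az":0.1}
    - {"gripper":5.0,"dx":0,"dy":0,"dz":0,"ax":0,"ay":0,"az":0.1}
    - {"gripper":5.0,"dx":0,"dy":0,"dz":0,"ax":0,"ay":0,"az":0.1}
    - {"gripper":5.0,"dx":0,"dy":0,"dz":0,"ax":0,"ay":0,"az":0.1}
    - {"gripper":5.0,"dx":0,"dy":0,"dz":0,"ax":0,"ay":0,"az":0.1}
    - {"gripper":5.0,"dx":0,"dy":0,"dz":0,"ax":0,"ay":0,"az":0.1}
    - {"gripper":5.0,"dx":0,"dy":0,"dz":0,"ax":0,"ay":0,"az":0.1}
    - {"gripper":5.0,"dx":0,"dy":0,"dz":0,"ax":0,"ay":0,"az":0.1}
    - {"gripper":5.0,"dx":0,"dy":0,"dz":0,"ax":0,"ay":0,"az":0.1}

```text
time_s: 5.62
position: [0.604, 0.1505, 0.0472]
eef_rot: [0.463, 0.887, 0.001, 0.003]
ft_force: [8.9, -3.9, -1.9]
gripper_width: 0.0528
finger_force: 42.2
```

Run:
```python
from h import *
s=sense();print({k:np.round(s[k],4) for k in('qpos','position','ft_force','wrist_torque','gripper_width','finger_force')})
a=snap('side')[150:290,250:390]; b=snap('top')[190:330,260:400]
cv2.imwrite('pics/turn.png',np.hstack([cv2.resize(x,(400,400),interpolation=cv2.INTER_CUBIC) for x in(a,b)]))
```

```text
{'qpos': array([ 0.1346,  0.5926,  1.6347, -0.0027,  0.9076, -0.4726]), 'position': array([0.604 , 0.1505, 0.0472]), 'ft_force': array([ 8.8684, -3.8984, -1.8986]), 'wrist_torque': array([-1.018 , -0.7546, -0.1924]), 'gripper_width': np.float64(0.0528), 'finger_force': np.float64(42.1941)}
```

View pics/turn.png

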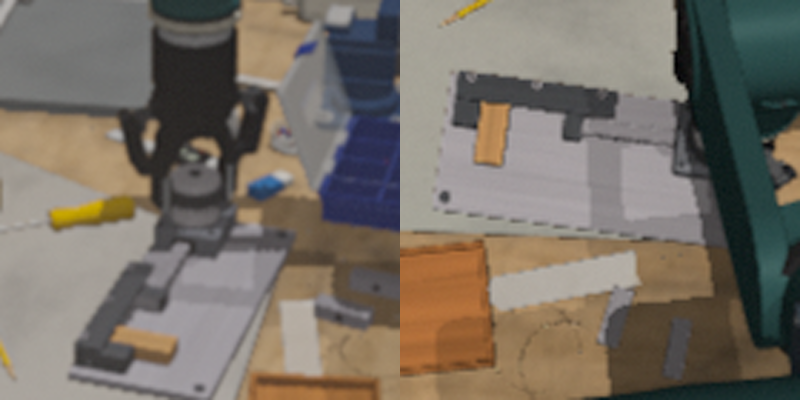

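The jaw has moved well back: top crop (572,125) against the spacer at (492,133). I'll open it a bit more, then release.

arm_command:
  newtons: 40
  targets:
    - {"gripper":5.0,"dx":0.2,"dy":-0.05,"dz":0,"ax":0,"ay":0,"az":0.1}
    - {"gripper":5.0,"dx":0,"dy":0,"dz":0,"ax":0,"ay":0,"az":0.1}
    - {"gripper":5.0,"dx":0,"dy":0,"dz":0,"ax":0,"ay":0,"az":0.1}
    - {"gripper":5.0,"dx":0,"dy":0,"dz":0,"ax":0,"ay":0,"az":0.1}
    - {"gripper":5.0,"dx":0,"dy":0,"dz":0,"ax":0,"ay":0,"az":0.1}
    - {"gripper":5.0,"dx":0,"dy":0,"dz":0,"ax":0,"ay":0,"az":0.1}
    - {"gripper":5.0,"dx":0,"dy":0,"dz":0,"ax":0,"ay":0,"az":0.1}
    - {"gripper":5.0,"dx":0,"dy":0,"dz":0,"ax":0,"ay":0,"az":0.1}
    - {"gripper":5.0,"dx":0,"dy":0,"dz":0,"ax":0,"ay":0,"az":0.1}
    - {"gripper":5.0,"dx":0,"dy":0,"dz":0,"ax":0,"ay":0,"az":0.1}
    - {"gripper":5.0,"dx":0,"dy":0,"dz":0,"ax":0,"ay":0,"az":0.1}
    - {"gripper":5.0,"dx":0,"dy":0,"dz":0,"ax":0,"ay":0,"az":0.1}
    - {"gripper":5.0,"dx":0,"dy":0,"dz":0,"ax":0,"ay":0,"az":0.1}
    - {"gripper":5.0,"dx":0,"dy":0,"dz":0,"ax":0,"ay":0,"az":0.1}
    - {"gripper":5.0,"dx":0,"dy":0,"dz":0,"ax":0,"ay":0,"az":0.0}

```text
time_s: 6.97
position: [0.605, 0.1537, 0.0471]
eef_rot: [-0.217, 0.976, 0.001, 0.003]
ft_force: [4.0, 10.5, -1.2]
gripper_width: 0.0528
finger_force: 42.0
```

Run:
```python
from h import *
s=sense();print({k:np.round(s[k],4) for k in('qpos','position','ft_force','wrist_torque','gripper_width','finger_force')})
```

```text
{'qpos': array([ 0.1365,  0.5943,  1.631 ,  0.0034,  0.9098, -1.8745]), 'position': array([0.605 , 0.1537, 0.0471]), 'ft_force': array([ 4.0459, 10.5407, -1.1753]), 'wrist_torque': array([ 0.988 , -0.9507,  0.1516]), 'gripper_width': np.float64(0.0528), 'finger_force': np.float64(42.0115)}
```

arm_command:
  newtons: 40
  targets:
    - {"gripper":6.5,"dx":0,"dy":0,"dz":0,"ax":0,"ay":0,"az":0}
    - {"gripper":8.0,"dx":0,"dy":0,"dz":0,"ax":0,"ay":0,"az":0}
    - {"gripper":8.5,"dx":0,"dy":0,"dz":0,"ax":0,"ay":0,"az":0}
    - {"gripper":8.5,"dx":0,"dy":0,"dz":0,"ax":0,"ay":0,"az":0}
    - {"gripper":8.5,"dx":0,"dy":0,"dz":2,"ax":0,"ay":0,"az":0}
    - {"gripper":8.5,"dx":0,"dy":0,"dz":2,"ax":0,"ay":0,"az":0}
    - {"gripper":8.5,"dx":0,"dy":0,"dz":2,"ax":0,"ay":0,"az":0}
    - {"gripper":8.5,"dx":0,"dy":0,"dz":2,"ax":0,"ay":0,"az":0}
    - {"gripper":8.5,"dx":0,"dy":0,"dz":2,"ax":0,"ay":0,"az":0}
    - {"gripper":5,"dx":0,"dy":2.5,"dz":0,"ax":0,"ay":0,"az":-0.11}
    - {"gripper":5,"dx":0,"dy":2.5,"dz":0,"ax":0,"ay":0,"az":-0.11}
    - {"gripper":5,"dx":0,"dy":2.5,"dz":0,"ax":0,"ay":0,"az":-0.11}
    - {"gripper":5,"dx":-0.2,"dy":2.5,"dz":0,"ax":0,"ay":0,"az":-0.11}
    - {"gripper":5,"dx":-0.5,"dy":2.5,"dz":0,"ax":0,"ay":0,"az":-0.11}
    - {"gripper":5,"dx":-0.5,"dy":2.5,"dz":0,"ax":0,"ay":0,"az":0}
    - {"gripper":5,"dx":0,"dy":2.5,"dz":0,"ax":0,"ay":0,"az":0}
    - {"gripper":5,"dx":0,"dy":1.4,"dz":0,"ax":0,"ay":0,"az":0}
    - {"gripper":5,"dx":0,"dy":0,"dz":0,"ax":0,"ay":0,"az":0}
    - {"gripper":5,"dx":0,"dy":0,"dz":0,"ax":0,"ay":0,"az":0}

```text
time_s: 8.55
position: [0.59, 0.3401, 0.146]
eef_rot: [0.058, 0.998, -0.0, -0.0]
ft_force: [0.2, 0.3, 0.8]
gripper_width: 0.0501
finger_force: 0.0
```

Run:
```python
from h import *
s=sense();print({k:np.round(s[k],4) for k in('qpos','position','ft_force','gripper_width')})
q=s['eef_rot'];print('phi',np.arctan2(2*q[1]**2-1,2*q[0]*q[1]))
a=snap('side')[170:310,230:410]; b=snap('top','t2')[200:340,230:410]
cv2.imwrite('pics/sp1.png',np.vstack([cv2.resize(x,(385,299),interpolation=cv2.INTER_CUBIC) for x in(a,b)]))
```

```text
{'qpos': array([ 4.2200e-01,  5.5010e-01,  1.4111e+00, -8.0000e-04,  1.1810e+00,
       -1.0330e+00]), 'position': array([0.59  , 0.3401, 0.146 ]), 'ft_force': array([0.2123, 0.3445, 0.7885]), 'gripper_width': np.float64(0.0501)}
phi 1.4553135701404365
```

View pics/sp1.png

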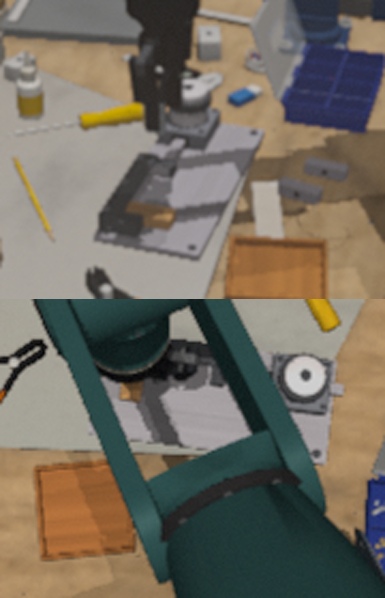

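Nothing was disturbed; the gripper is above the spacer (side crop (150,213)). Descending to grasp.

arm_command:
  newtons: 25
  targets:
    - {"gripper":5,"dx":0.1,"dy":0.2,"dz":-3,"ax":0,"ay":0,"az":0}
    - {"gripper":5,"dx":0,"dy":0,"dz":-3,"ax":0,"ay":0,"az":0}
    - {"gripper":5,"dx":0,"dy":0,"dz":-3,"ax":0,"ay":0,"az":0}
    - {"gripper":5,"dx":0,"dy":0,"dz":-1.8,"ax":0,"ay":0,"az":0}
    - {"gripper":5,"dx":0,"dy":0,"dz":-1.8,"ax":0,"ay":0,"az":0}
    - {"gripper":5,"dx":0,"dy":0,"dz":0,"ax":0,"ay":0,"az":0}
    - {"gripper":2,"dx":0,"dy":0,"dz":0,"ax":0,"ay":0,"az":0}
    - {"gripper":2,"dx":0,"dy":0,"dz":0,"ax":0,"ay":0,"az":0}
    - {"gripper":2,"dx":0,"dy":0,"dz":0,"ax":0,"ay":0,"az":0}
    - {"gripper":2,"dx":0,"dy":0,"dz":0,"ax":0,"ay":0,"az":0}
    - {"gripper":2,"dx":0,"dy":0,"dz":0,"ax":0,"ay":0,"az":0}

```text
time_s: 9.57
position: [0.592, 0.3424, 0.0217]
eef_rot: [0.058, 0.998, 0.0, 0.001]
ft_force: [-0.1, 0.0, 3.4]
gripper_width: 0.023
finger_force: 27.4
```

arm_command:
  newtons: 25
  targets:
    - {"gripper":2,"dx":-1,"dy":0.1,"dz":0,"ax":0,"ay":0,"az":0}
    - {"gripper":2,"dx":-1,"dy":0.1,"dz":0.05,"ax":0,"ay":0,"az":0}
    - {"gripper":2,"dx":-1,"dy":0.1,"dz":0.1,"ax":0,"ay":0,"az":0}
    - {"gripper":2,"dx":-1,"dy":0.1,"dz":0.1,"ax":0,"ay":0,"az":0}
    - {"gripper":2,"dx":-1,"dy":0.1,"dz":0.1,"ax":0,"ay":0,"az":0}
    - {"gripper":2,"dx":0,"dy":0,"dz":2,"ax":0,"ay":0,"az":0}
    - {"gripper":2,"dx":0,"dy":0,"dz":2,"ax":0,"ay":0,"az":0}
    - {"gripper":2,"dx":-1.5,"dy":0.5,"dz":1,"ax":0,"ay":0,"az":0}
    - {"gripper":2,"dx":-2,"dy":1,"dz":0,"ax":0,"ay":0,"az":0.1}
    - {"gripper":2,"dx":-2,"dy":1,"dz":0,"ax":0,"ay":0,"az":0.1}
    - {"gripper":2,"dx":-2,"dy":1,"dz":0,"ax":0,"ay":0,"az":0}
    - {"gripper":2,"dx":-2,"dy":0.9,"dz":0,"ax":0,"ay":0,"az":0}
    - {"gripper":2,"dx":-0.8,"dy":0,"dz":0,"ax":0,"ay":0,"az":0}
    - {"gripper":2,"dx":0,"dy":0,"dz":0,"ax":0,"ay":0,"az":0}
    - {"gripper":2,"dx":0,"dy":0,"dz":0,"ax":0,"ay":0,"az":0}

```text
time_s: 10.82
position: [0.4373, 0.3911, 0.0738]
eef_rot: [-0.042, 0.999, -0.0, -0.0]
ft_force: [0.7, -1.1, 0.5]
gripper_width: 0.0232
finger_force: 26.9
```

Run:
```python
from h import *
s=sense();print({k:np.round(s[k],4) for k in('qpos','position','ft_force','gripper_width','finger_force')})
q=s['eef_rot'];print('phi',np.arctan2(2*q[1]**2-1,2*q[0]*q[1]))
a=snap('side','s3')[170:350,230:430]; b=snap('top','t3')[200:340,230:410]
cv2.imwrite('pics/sp2.png',np.vstack([cv2.resize(x,(385,299),interpolation=cv2.INTER_CUBIC) for x in(a,b)]))
```

```text
{'qpos': array([ 6.1220e-01,  5.2000e-01,  1.6958e+00, -5.0000e-04,  9.2600e-01,
       -1.0428e+00]), 'position': array([0.4373, 0.3911, 0.0738]), 'ft_force': array([ 0.7474, -1.1001,  0.4956]), 'gripper_width': np.float64(0.0232), 'finger_force': np.float64(26.9488)}
phi 1.6553309338019886
```

View pics/sp2.png

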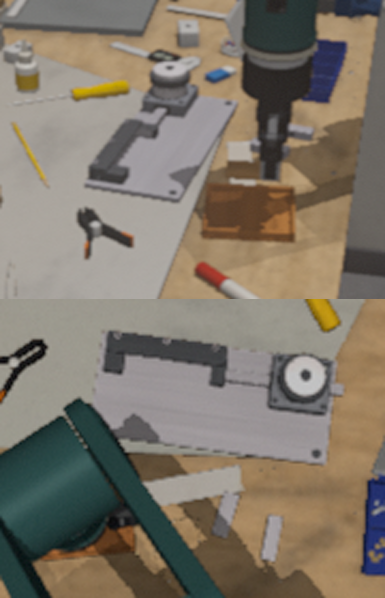

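The spacer is held above the tray (side crop (245,155)) and the jaw stands well clear (top crop (217,375)). Lowering it in.

arm_command:
  newtons: 25
  targets:
    - {"gripper":2,"dx":0.1,"dy":0,"dz":-2,"ax":0,"ay":0,"az":0}
    - {"gripper":2,"dx":0,"dy":0,"dz":-2,"ax":0,"ay":0,"az":0}
    - {"gripper":2,"dx":0,"dy":0,"dz":-1.2,"ax":0,"ay":0,"az":0}
    - {"gripper":2,"dx":0,"dy":0,"dz":-0.8,"ax":0,"ay":0,"az":0}
    - {"gripper":2,"dx":0,"dy":0,"dz":0,"ax":0,"ay":0,"az":0}
    - {"gripper":4,"dx":0,"dy":0,"dz":0,"ax":0,"ay":0,"az":0}
    - {"gripper":4,"dx":0,"dy":0,"dz":0,"ax":0,"ay":0,"az":0}
    - {"gripper":4,"dx":0,"dy":0,"dz":0,"ax":0,"ay":0,"az":0}
    - {"gripper":4,"dx":0,"dy":0,"dz":2,"ax":0,"ay":0,"az":0}
    - {"gripper":4,"dx":0,"dy":0,"dz":3,"ax":0,"ay":0,"az":0}
    - {"gripper":5,"dx":0,"dy":0,"dz":3,"ax":0,"ay":0,"az":0}
    - {"gripper":5,"dx":0,"dy":-2.5,"dz":0,"ax":0,"ay":0,"az":-0.1}
    - {"gripper":5,"dx":0,"dy":-2.5,"dz":0,"ax":0,"ay":0,"az":-0.1}
    - {"gripper":5,"dx":0,"dy":-2.5,"dz":0,"ax":0,"ay":0,"az":-0.1}

```text
time_s: 12.08
position: [0.4399, 0.3163, 0.0956]
eef_rot: [0.11, 0.994, 0.001, 0.002]
ft_force: [0.4, -1.0, 0.1]
gripper_width: 0.05
finger_force: 0.0
```

Run:
```python
from m import *
s=sense();print({k:np.round(s[k],4) for k in('qpos','position','ft_force','gripper_width','finger_force')})
q=s['eef_rot'];print('phi',np.arctan2(2*q[1]**2-1,2*q[0]*q[1]))
im=snap('top','t4');a=snap('side','s4')[170:350,230:430]; b=im[200:340,230:410]
cv2.imwrite('pics/sp3.png',np.vstack([cv2.resize(x,(385,299),interpolation=cv2.INTER_CUBIC) for x in(a,b)]))
```

```text
{'qpos': array([ 4.9590e-01,  4.3740e-01,  1.7837e+00, -2.0000e-04,  9.1690e-01,
       -8.5450e-01]), 'position': array([0.4399, 0.3163, 0.0956]), 'ft_force': array([ 0.4176, -1.0324,  0.079 ]), 'gripper_width': np.float64(0.05), 'finger_force': np.float64(0.0)}
phi 1.3505096949505349
```

View pics/sp3.png

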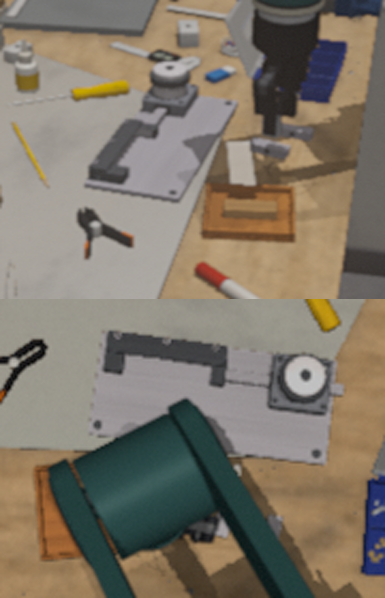

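The spacer lies inside the tray (side crop (250,207)). Next is the first block, the left one at top (335,300).

arm_command:
  newtons: 40
  targets:
    - {"gripper":4,"dx":0,"dy":-2.5,"dz":0,"ax":0,"ay":0,"az":-0.087}
    - {"gripper":4,"dx":0,"dy":-2.5,"dz":0,"ax":0,"ay":0,"az":0}
    - {"gripper":4,"dx":0,"dy":-2.5,"dz":0,"ax":0,"ay":0,"az":0}
    - {"gripper":4,"dx":0,"dy":0,"dz":0,"ax":0,"ay":0,"az":0}
    - {"gripper":4,"dx":0,"dy":0,"dz":-2,"ax":0,"ay":0,"az":0}
    - {"gripper":4,"dx":0,"dy":0,"dz":-2,"ax":0,"ay":0,"az":0}

```text
time_s: 12.68
position: [0.4414, 0.2424, 0.055]
eef_rot: [0.151, 0.988, 0.002, 0.002]
ft_force: [0.5, 0.0, -0.1]
gripper_width: 0.0399
finger_force: 0.0
```

Run:
```python
from m import *
s=sense();print({k:np.round(s[k],4) for k in('qpos','position','ft_force','gripper_width','finger_force')})
q=s['eef_rot'];print('phi',np.arctan2(2*q[1]**2-1,2*q[0]*q[1]))
im=snap('top','t5');a=snap('side','s5')[200:300,330:430]; b=im[260:340,300:380]
cv2.imwrite('pics/b1.png',np.hstack([cv2.resize(x,(400,400),interpolation=cv2.INTER_CUBIC) for x in(a,b)]))
```

```text
{'qpos': array([ 3.6470e-01,  4.5890e-01,  1.9004e+00,  4.0000e-04,  7.7670e-01,
       -9.0290e-01]), 'position': array([0.4414, 0.2424, 0.055 ]), 'ft_force': array([ 0.4515,  0.0035, -0.1176]), 'gripper_width': np.float64(0.0399), 'finger_force': np.float64(0.0)}
phi 1.2672117616180567
```

View pics/b1.png

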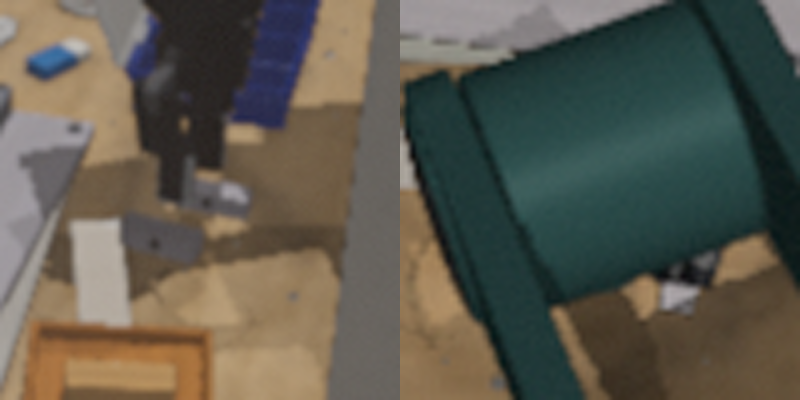

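Run:
```python
from m import *
f=lambda p:((proj('side',p)-[330,200])*4).round()
print('tips',f([.4414-.006,.2424-.02,.06]),f([.4414+.006,.2424+.02,.06]),'grip pt floor',f([.4414,.2424,.007]),'block2 c top',f([.456,.235,.015]),'block1',f([.430,.181,.015]))
for p in[(160,218),(158,238)]:print(pt('side',330+p[0]/4,200+p[1]/4,.015)[:2])
im=cv2.imread('pics/s5.png')[200:300,330:430];print(im[50:66:2,28:56:2].mean(2).astype(int))
```

```text
tips [198. 158.] [170. 191.] grip pt floor [180. 248.] block2 c top [158. 227.] block1 [211. 186.]
[0.45643576 0.22436387]
[0.45473373 0.24659771]
[[ 89  84  83  91  94  94  87  85  63  84  84  71  67  87]
 [ 85  82  83  90  94  96  97 117  91  93  86  83  82  89]
 [117  88  79  79  83  90  91  93  91  77  80  87  96 129]
 [177 102  79  79  79  80  80  79  79  80  78  89 125 141]
 [169 100  81  82  82  78  79  80  81  79  81  82 116 121]
 [169 108  83  84  80  57  79  82  81  82  80  75  77  77]
 [172 146  72  82  81  71  81  84  85  84  79  76  79  73]
 [170 148  68  75  78  76  83  81  83  85  79  81  92  76]]
```

Both blocks are where measured, and the fingertips project where they should. Descending on the left block.

arm_command:
  newtons: 40
  targets:
    - {"gripper":4,"dx":-0.15,"dy":-0.1,"dz":-1.5,"ax":0,"ay":0,"az":0}
    - {"gripper":4,"dx":0,"dy":0,"dz":-1.5,"ax":0,"ay":0,"az":0}
    - {"gripper":4,"dx":0,"dy":0,"dz":-1.2,"ax":0,"ay":0,"az":0}
    - {"gripper":4,"dx":0,"dy":0,"dz":-0.9,"ax":0,"ay":0,"az":0}
    - {"gripper":4,"dx":0,"dy":0,"dz":0,"ax":0,"ay":0,"az":0}
    - {"gripper":1,"dx":0,"dy":0,"dz":0,"ax":0,"ay":0,"az":0}
    - {"gripper":1,"dx":0,"dy":0,"dz":0,"ax":0,"ay":0,"az":0}
    - {"gripper":1,"dx":0,"dy":0,"dz":0,"ax":0,"ay":0,"az":0}
    - {"gripper":1,"dx":0,"dy":0,"dz":0,"ax":0,"ay":0,"az":0}
    - {"gripper":1,"dx":0,"dy":0,"dz":0,"ax":0,"ay":0,"az":0}

```text
time_s: 13.62
position: [0.4382, 0.2406, 0.0036]
eef_rot: [0.151, 0.988, 0.0, 0.001]
ft_force: [-0.5, 1.7, 7.8]
gripper_width: 0.0168
finger_force: 39.8
```

Width about 18 mm, so it is block_b. Lifting it and carrying it over the bed in front of the lip.

arm_command:
  newtons: 60
  targets:
    - {"gripper":1,"dx":0,"dy":0,"dz":1,"ax":0,"ay":0,"az":0}
    - {"gripper":1,"dx":0,"dy":0,"dz":2,"ax":0,"ay":0,"az":0}
    - {"gripper":1,"dx":0,"dy":0,"dz":2.5,"ax":0,"ay":0,"az":0}
    - {"gripper":1,"dx":1.6,"dy":1,"dz":0,"ax":0,"ay":0,"az":0.1}
    - {"gripper":1,"dx":1.6,"dy":1.2,"dz":0,"ax":0,"ay":0,"az":0.1}
    - {"gripper":1,"dx":1.6,"dy":1.2,"dz":0,"ax":0,"ay":0,"az":0}
    - {"gripper":1,"dx":2,"dy":1.4,"dz":0,"ax":0,"ay":0,"az":0}
    - {"gripper":1,"dx":2,"dy":1.4,"dz":0,"ax":0,"ay":0,"az":0}
    - {"gripper":1,"dx":2,"dy":1.4,"dz":0,"ax":0,"ay":0,"az":0}
    - {"gripper":1,"dx":2,"dy":1.3,"dz":0,"ax":0,"ay":0,"az":0}
    - {"gripper":1,"dx":0,"dy":0,"dz":0,"ax":0,"ay":0,"az":0}
    - {"gripper":1,"dx":0,"dy":0,"dz":0,"ax":0,"ay":0,"az":0}

```text
time_s: 14.62
position: [0.5665, 0.3296, 0.0582]
eef_rot: [0.052, 0.999, 0.0, 0.0]
ft_force: [-0.6, -0.2, -1.3]
gripper_width: 0.0162
finger_force: 59.4
```

```bash
cat >> m.py <<'E'
def st():
    s=sense();q=s['eef_rot'];p=s['position'];th=-.104;x=np.array([np.cos(th),np.sin(th)]);y=np.array([-x[1],x[0]])
    d=p[:2]-[.613,.2525]
    print('pos',(p*1000).round(1),'bench',(1000*d@x).round(1),(1000*d@y).round(1),'phi',round(np.arctan2(2*q[1]**2-1,2*q[0]*q[1]),3),'F',s['ft_force'].round(1),'w',round(s['gripper_width']*1000,1),'ff',round(s['finger_force'],1))
E
python3 - <<'E'
from m import *
st()
im=snap('top','t6');a=snap('side','s6')[200:300,250:350]; b=im[200:300,260:400]
cv2.imwrite('pics/b2.png',np.hstack([cv2.resize(a,(400,400),interpolation=cv2.INTER_CUBIC),cv2.resize(b,(400,400),interpolation=cv2.INTER_CUBIC)]))
E
```

```text
pos [566.5 329.6  58.2] bench -54.2 71.8 phi 1.467 F [-0.6 -0.2 -1.3] w 16.2 ff 59.4
```

View pics/b2.png

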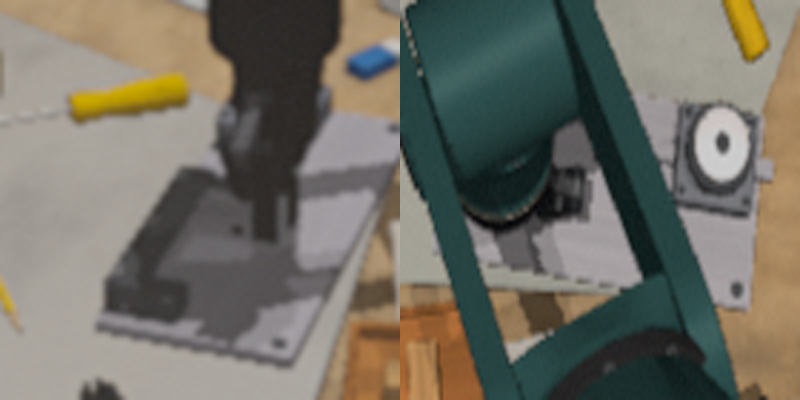

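Block held (bore visible at side crop (235,230)), square to the bed. Lowering it and sliding it in.

arm_command:
  newtons: 60
  targets:
    - {"gripper":1,"dx":0,"dy":0,"dz":-1.5,"ax":0,"ay":0,"az":0}
    - {"gripper":1,"dx":0,"dy":0,"dz":-1.2,"ax":0,"ay":0,"az":0}
    - {"gripper":1,"dx":0,"dy":0,"dz":-0.7,"ax":0,"ay":0,"az":0}
    - {"gripper":1,"dx":0,"dy":0,"dz":-0.25,"ax":0,"ay":0,"az":0}
    - {"gripper":1,"dx":0,"dy":0,"dz":0,"ax":0,"ay":0,"az":0}
    - {"gripper":1,"dx":0,"dy":0,"dz":0,"ax":0,"ay":0,"az":0}

```text
time_s: 15.22
position: [0.5649, 0.3288, 0.0211]
eef_rot: [0.052, 0.999, -0.0, -0.0]
ft_force: [0.4, -0.7, -0.9]
gripper_width: 0.0165
finger_force: 59.4
```

arm_command:
  newtons: 60
  targets:
    - {"gripper":1,"dx":0.4,"dy":-0.04,"dz":0,"ax":0,"ay":0,"az":0}
    - {"gripper":1,"dx":0.4,"dy":-0.04,"dz":0,"ax":0,"ay":0,"az":0}
    - {"gripper":1,"dx":0.4,"dy":-0.04,"dz":0,"ax":0,"ay":0,"az":0}
    - {"gripper":1,"dx":0.4,"dy":-0.04,"dz":0,"ax":0,"ay":0,"az":0}
    - {"gripper":1,"dx":0.4,"dy":-0.04,"dz":0,"ax":0,"ay":0,"az":0}
    - {"gripper":1,"dx":0.3,"dy":-0.03,"dz":0,"ax":0,"ay":0,"az":0}
    - {"gripper":1,"dx":0.3,"dy":-0.03,"dz":0,"ax":0,"ay":0,"az":0}
    - {"gripper":1,"dx":0,"dy":0,"dz":0,"ax":0,"ay":0,"az":0}
    - {"gripper":1,"dx":0,"dy":0,"dz":0,"ax":0,"ay":0,"az":0}

```text
time_s: 15.97
position: [0.5917, 0.3265, 0.0212]
eef_rot: [0.052, 0.999, -0.0, -0.0]
ft_force: [-0.2, 0.2, -0.3]
gripper_width: 0.0159
finger_force: 59.4
```

```bash
python3 -c "
from m import *
st()"
```

```text
pos [591.7 326.5  21.2] bench -28.9 71.4 phi 1.467 F [-0.2  0.2 -0.3] w 15.9 ff 59.4
```

arm_command:
  newtons: 60
  targets:
    - {"gripper":1,"dx":0.2,"dy":-0.02,"dz":-0.03,"ax":0,"ay":0,"az":0}
    - {"gripper":1,"dx":0.2,"dy":-0.02,"dz":0,"ax":0,"ay":0,"az":0}
    - {"gripper":1,"dx":0.1,"dy":-0.01,"dz":0,"ax":0,"ay":0,"az":0}
    - {"gripper":1,"dx":0.1,"dy":-0.01,"dz":0,"ax":0,"ay":0,"az":0}
    - {"gripper":1,"dx":0,"dy":0,"dz":0,"ax":0,"ay":0,"az":0}

```text
time_s: 16.38
position: [0.5964, 0.326, 0.0208]
eef_rot: [0.052, 0.999, -0.0, -0.001]
ft_force: [-4.1, 1.2, 1.9]
gripper_width: 0.0161
finger_force: 59.7
```

```bash
python3 -c "
from m import *
st()"
```

```text
pos [596.4 326.   20.8] bench -24.2 71.4 phi 1.467 F [-4.1  1.2  1.9] w 16.1 ff 59.7
```

arm_command:
  newtons: 40
  targets:
    - {"gripper":2.5,"dx":0.05,"dy":0,"dz":0,"ax":0,"ay":0,"az":0}
    - {"gripper":2.5,"dx":0,"dy":0,"dz":0,"ax":0,"ay":0,"az":0}
    - {"gripper":2.5,"dx":0,"dy":0,"dz":0,"ax":0,"ay":0,"az":0}
    - {"gripper":2.5,"dx":-1,"dy":0.1,"dz":0,"ax":0,"ay":0,"az":0}
    - {"gripper":2.5,"dx":-1.5,"dy":0.15,"dz":0,"ax":0,"ay":0,"az":0}
    - {"gripper":2.5,"dx":-1.5,"dy":0.15,"dz":0,"ax":0,"ay":0,"az":0}
    - {"gripper":0,"dx":0,"dy":0,"dz":2,"ax":0,"ay":0,"az":0}
    - {"gripper":0,"dx":0,"dy":0,"dz":2.5,"ax":0,"ay":0,"az":0}
    - {"gripper":0,"dx":0,"dy":-1.9,"dz":0,"ax":0,"ay":0,"az":0}
    - {"gripper":0,"dx":1.8,"dy":-1.9,"dz":0,"ax":0,"ay":0,"az":0}
    - {"gripper":0,"dx":1.8,"dy":0,"dz":0,"ax":0,"ay":0,"az":0}
    - {"gripper":0,"dx":1.7,"dy":0,"dz":0,"ax":0,"ay":0,"az":0}
    - {"gripper":0,"dx":0,"dy":0,"dz":0,"ax":0,"ay":0,"az":0}
    - {"gripper":0,"dx":0,"dy":0,"dz":0,"ax":0,"ay":0,"az":0}

```text
time_s: 17.55
position: [0.6112, 0.2918, 0.066]
eef_rot: [0.052, 0.999, 0.0, 0.0]
ft_force: [-0.7, 0.2, -1.6]
gripper_width: -0.0001
finger_force: 0.0
```

```bash
python3 -c "
from m import *
st()
a=snap('side','s7')[200:300,250:350]; b=snap('top','t7')[200:330,260:400]
cv2.imwrite('pics/b3.png',np.hstack([cv2.resize(a,(400,400),interpolation=cv2.INTER_CUBIC),cv2.resize(b,(400,400),interpolation=cv2.INTER_CUBIC)]))
"
```

```text
pos [611.2 291.8  66. ] bench -5.9 38.9 phi 1.466 F [-0.7  0.2 -1.6] w -0.1 ff 0.0
```

View pics/b3.png

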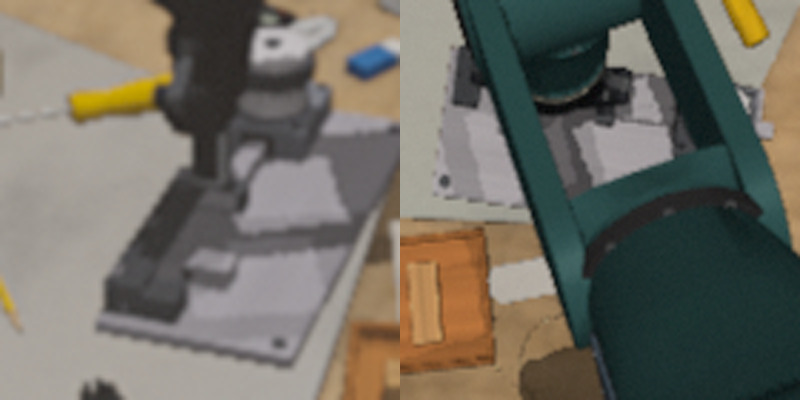

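Block_b stands free on the bed with its front at side crop (212,263). Now I'll push it +y to the anvil with shut fingers.

arm_command:
  newtons: 40
  targets:
    - {"gripper":0,"dx":-0.3,"dy":0,"dz":-2,"ax":0,"ay":0,"az":0}
    - {"gripper":0,"dx":0,"dy":0,"dz":-1.5,"ax":0,"ay":0,"az":0}
    - {"gripper":0,"dx":0,"dy":0,"dz":-0.9,"ax":0,"ay":0,"az":0}
    - {"gripper":0,"dx":0,"dy":0,"dz":0,"ax":0,"ay":0,"az":0}
    - {"gripper":0,"dx":0.04,"dy":0.4,"dz":0,"ax":0,"ay":0,"az":0}
    - {"gripper":0,"dx":0.04,"dy":0.4,"dz":0,"ax":0,"ay":0,"az":0}
    - {"gripper":0,"dx":0.04,"dy":0.4,"dz":0,"ax":0,"ay":0,"az":0}
    - {"gripper":0,"dx":0.04,"dy":0.4,"dz":0,"ax":0,"ay":0,"az":0}
    - {"gripper":0,"dx":0.04,"dy":0.4,"dz":0,"ax":0,"ay":0,"az":0}
    - {"gripper":0,"dx":0.04,"dy":0.4,"dz":0,"ax":0,"ay":0,"az":0}
    - {"gripper":0,"dx":0,"dy":0,"dz":0,"ax":0,"ay":0,"az":0}

```text
time_s: 18.57
position: [0.611, 0.317, 0.0225]
eef_rot: [0.052, 0.999, 0.0, 0.001]
ft_force: [0.5, -0.2, 0.1]
gripper_width: 0.0001
finger_force: 0.1
```

```bash
python3 -c "
from m import *
st()"
```

```text
pos [611.  317.   22.5] bench -8.7 64.0 phi 1.468 F [ 0.5 -0.2  0.1] w 0.1 ff 0.1
```

arm_command:
  newtons: 40
  targets:
    - {"gripper":0,"dx":0.02,"dy":0.2,"dz":0,"ax":0,"ay":0,"az":0}
    - {"gripper":0,"dx":0.02,"dy":0.2,"dz":0,"ax":0,"ay":0,"az":0}
    - {"gripper":0,"dx":0.01,"dy":0.1,"dz":0,"ax":0,"ay":0,"az":0}
    - {"gripper":0,"dx":0,"dy":0,"dz":0,"ax":0,"ay":0,"az":0}

```text
time_s: 18.9
position: [0.6111, 0.3211, 0.022]
eef_rot: [0.052, 0.999, -0.0, 0.0]
ft_force: [0.0, -0.8, 0.7]
gripper_width: 0.0001
finger_force: 0.7
```

```bash
python3 -c "
from m import *
st()"
```

```text
pos [611.1 321.1  22. ] bench -9.0 68.0 phi 1.467 F [ 0.  -0.8  0.7] w 0.1 ff 0.7
```

arm_command:
  newtons: 40
  targets:
    - {"gripper":0,"dx":0.01,"dy":0.1,"dz":0,"ax":0,"ay":0,"az":0}
    - {"gripper":0,"dx":0.01,"dy":0.1,"dz":0,"ax":0,"ay":0,"az":0}
    - {"gripper":0,"dx":0.01,"dy":0.1,"dz":0,"ax":0,"ay":0,"az":0}
    - {"gripper":0,"dx":0,"dy":0,"dz":0,"ax":0,"ay":0,"az":0}

```text
time_s: 19.23
position: [0.6111, 0.3223, 0.0219]
eef_rot: [0.052, 0.999, -0.001, -0.0]
ft_force: [0.4, -7.2, 4.1]
gripper_width: -0.0003
finger_force: 4.1
```

```bash
python3 -c "
from m import *
st()"
```

```text
pos [611.1 322.3  21.9] bench -9.2 69.2 phi 1.467 F [ 0.4 -7.2  4.1] w -0.3 ff 4.1
```

arm_command:
  newtons: 40
  targets:
    - {"gripper":0,"dx":-0.1,"dy":-1.2,"dz":0,"ax":0,"ay":0,"az":0}
    - {"gripper":0,"dx":0,"dy":0,"dz":2,"ax":0,"ay":0,"az":0}
    - {"gripper":0,"dx":0,"dy":0,"dz":2.5,"ax":0,"ay":0,"az":0}
    - {"gripper":0,"dx":-2.1,"dy":1.2,"dz":0,"ax":0,"ay":0,"az":0}
    - {"gripper":0,"dx":-2.1,"dy":1.3,"dz":0,"ax":0,"ay":0,"az":0}
    - {"gripper":0,"dx":0,"dy":1.3,"dz":0,"ax":0,"ay":0,"az":0}
    - {"gripper":0,"dx":0,"dy":0,"dz":-2.5,"ax":0,"ay":0,"az":0}
    - {"gripper":0,"dx":0,"dy":0,"dz":-2,"ax":0,"ay":0,"az":0}
    - {"gripper":0,"dx":0,"dy":0,"dz":0,"ax":0,"ay":0,"az":0}
    - {"gripper":0,"dx":0.4,"dy":-0.04,"dz":0,"ax":0,"ay":0,"az":0}
    - {"gripper":0,"dx":0.4,"dy":-0.04,"dz":0,"ax":0,"ay":0,"az":0}
    - {"gripper":0,"dx":0.3,"dy":-0.03,"dz":0,"ax":0,"ay":0,"az":0}
    - {"gripper":0,"dx":0,"dy":0,"dz":0,"ax":0,"ay":0,"az":0}

```text
time_s: 20.32
position: [0.5816, 0.3491, 0.0234]
eef_rot: [0.052, 0.999, 0.001, 0.001]
ft_force: [0.4, -0.1, 0.3]
gripper_width: 0.0
finger_force: 0.0
```

```bash
python3 -c "
from m import *
st()"
```

```text
pos [581.6 349.1  23.4] bench -41.3 92.8 phi 1.466 F [ 0.4 -0.1  0.3] w 0.0 ff 0.0
```

arm_command:
  newtons: 40
  targets:
    - {"gripper":0,"dx":0.1,"dy":-0.01,"dz":0,"ax":0,"ay":0,"az":0}
    - {"gripper":0,"dx":0.1,"dy":-0.01,"dz":0,"ax":0,"ay":0,"az":0}
    - {"gripper":0,"dx":0.1,"dy":-0.01,"dz":0,"ax":0,"ay":0,"az":0}
    - {"gripper":0,"dx":0,"dy":0,"dz":0,"ax":0,"ay":0,"az":0}

```text
time_s: 20.65
position: [0.582, 0.3485, 0.0221]
eef_rot: [0.052, 0.999, -0.0, -0.0]
ft_force: [-1.0, 0.2, 0.2]
gripper_width: 0.0
finger_force: 0.5
```

```bash
python3 -c "
from m import *
st()"
```

```text
pos [582.  348.5  22.1] bench -40.8 92.3 phi 1.467 F [-1.   0.2  0.2] w 0.0 ff 0.5
```

arm_command:
  newtons: 40
  targets:
    - {"gripper":0,"dx":0.1,"dy":-0.01,"dz":0,"ax":0,"ay":0,"az":0}
    - {"gripper":0,"dx":0.1,"dy":-0.01,"dz":0,"ax":0,"ay":0,"az":0}
    - {"gripper":0,"dx":0,"dy":0,"dz":0,"ax":0,"ay":0,"az":0}
    - {"gripper":0,"dx":0,"dy":0,"dz":0,"ax":0,"ay":0,"az":0}

```text
time_s: 20.98
position: [0.5822, 0.3483, 0.0218]
eef_rot: [0.052, 0.999, -0.0, -0.002]
ft_force: [-5.4, 1.6, 3.9]
gripper_width: 0.0002
finger_force: 2.9
```

```bash
python3 -c "
from m import *
st()"
```

```text
pos [582.2 348.3  21.8] bench -40.6 92.1 phi 1.467 F [-5.4  1.6  3.9] w 0.2 ff 2.9
```

arm_command:
  newtons: 40
  targets:
    - {"gripper":0,"dx":-1,"dy":0.1,"dz":0,"ax":0,"ay":0,"az":0}
    - {"gripper":0,"dx":-1,"dy":0,"dz":2,"ax":0,"ay":0,"az":0}
    - {"gripper":2,"dx":-1.5,"dy":0.8,"dz":2,"ax":0,"ay":0,"az":0}
    - {"gripper":4,"dx":-2,"dy":0.8,"dz":2,"ax":0,"ay":0,"az":0}
    - {"gripper":4,"dx":-2,"dy":0.8,"dz":0,"ax":0,"ay":0,"az":0}
    - {"gripper":4,"dx":-2,"dy":0.8,"dz":0,"ax":0,"ay":0,"az":0}
    - {"gripper":4,"dx":-2,"dy":0.8,"dz":0,"ax":0,"ay":0,"az":0}
    - {"gripper":4,"dx":-1.5,"dy":0.5,"dz":0,"ax":0,"ay":0,"az":0}

```text
time_s: 21.65
position: [0.4526, 0.3949, 0.0822]
eef_rot: [0.052, 0.999, 0.0, 0.0]
ft_force: [-0.3, 0.3, -0.4]
gripper_width: 0.0401
finger_force: 0.0
```

Run:
```python
from m import *
st()
im=snap('top','t8');snap('side','s8')
b=im.astype(int);d=b[:,:,2]-b[:,:,0]
m=((d<10)&(b[:,:,1]>110)&(b[:,:,1]<175)).astype(np.uint8)*255; k=np.zeros_like(m);k[285:345,315:395]=m[285:345,315:395]
for r in rects(im,k,.015,'top',25):print('block',r)
print((k[285:345,315:395]>0).astype(int)[::3,::2].tolist().__str__().replace('], [','\n').replace(', ',''))
# block b on bed, around spot
print(proj('top',[.6039,.344,.032]),proj('top',[.5888,.3455,.032]))
```

```text
pos [452.6 394.9  82.2] bench -174.3 125.0 phi 1.468 F [-0.3  0.3 -0.4] w 40.1 ff 0.0
block (array([429.8, 181.7]), array([14.1, 48.2]), 79.8, array([356., 311.]))
[[0000000000000000000000000000000000000000
0000000000000000000000000000000000000000
0000000000000000000000000000000000000000
0000000000000000000000000000000000000000
0000000000000000000000000000000000000000
0000000000000000000000000000000000000000
0000000000000000000011110000000000000000
0000000000000000000011100000000000000000
0000000000000000000011100000000000000000
0000000000000000000011100000000000000000
0000000000000000000111000000000000000000
0000000000000000000111000000000000000000
0000000000000000000111000000000000000000
0000000000000000000000000000000000000000
0000000000000000000000000000000000000000
0000000000000000000000000000000000000000
0000000000000000000000000000000000000000
0000000000000000000000000000000000000000
0000000000000000000000000000000000000000
0000000000000000000000000000000000000000]]
[289.94572599 236.45061675] [289.13391329 242.6354724 ]
```

arm_command:
  newtons: 40
  targets:
    - {"gripper":4,"dx":-0.5,"dy":-2.6,"dz":0,"ax":0,"ay":0,"az":-0.082}
    - {"gripper":4,"dx":-0.5,"dy":-2.6,"dz":0,"ax":0,"ay":0,"az":0}
    - {"gripper":4,"dx":-0.5,"dy":-2.6,"dz":0,"ax":0,"ay":0,"az":0}
    - {"gripper":4,"dx":-0.5,"dy":-2.6,"dz":0,"ax":0,"ay":0,"az":0}
    - {"gripper":4,"dx":-0.5,"dy":-2.6,"dz":0,"ax":0,"ay":0,"az":0}
    - {"gripper":4,"dx":-0.5,"dy":-2.6,"dz":0,"ax":0,"ay":0,"az":0}
    - {"gripper":4,"dx":-0.4,"dy":-2.6,"dz":0,"ax":0,"ay":0,"az":0}
    - {"gripper":4,"dx":-0.4,"dy":-2.6,"dz":0,"ax":0,"ay":0,"az":0}
    - {"gripper":4,"dx":0,"dy":0,"dz":-2,"ax":0,"ay":0,"az":0}
    - {"gripper":4,"dx":0,"dy":0,"dz":-1,"ax":0,"ay":0,"az":0}
    - {"gripper":4,"dx":0,"dy":0,"dz":0,"ax":0,"ay":0,"az":0}

```text
time_s: 22.67
position: [0.4162, 0.1851, 0.0507]
eef_rot: [0.094, 0.996, -0.001, -0.001]
ft_force: [0.3, -0.3, 0.2]
gripper_width: 0.0397
finger_force: 0.0
```

```bash
python3 -c "
from m import *
st()"
```

```text
pos [416.2 185.1  50.7] bench -188.7 -87.5 phi 1.384 F [ 0.3 -0.3  0.2] w 39.7 ff 0.0
```

arm_command:
  newtons: 40
  targets:
    - {"gripper":4,"dx":-0.15,"dy":0.15,"dz":-1.5,"ax":0,"ay":0,"az":0}
    - {"gripper":4,"dx":0,"dy":0,"dz":-1.5,"ax":0,"ay":0,"az":0}
    - {"gripper":4,"dx":0,"dy":0,"dz":-1,"ax":0,"ay":0,"az":0}
    - {"gripper":4,"dx":0,"dy":0,"dz":-0.7,"ax":0,"ay":0,"az":0}
    - {"gripper":4,"dx":0,"dy":0,"dz":0,"ax":0,"ay":0,"az":0}
    - {"gripper":1,"dx":0,"dy":0,"dz":0,"ax":0,"ay":0,"az":0}
    - {"gripper":1,"dx":0,"dy":0,"dz":0,"ax":0,"ay":0,"az":0}
    - {"gripper":1,"dx":0,"dy":0,"dz":0,"ax":0,"ay":0,"az":0}
    - {"gripper":1,"dx":0,"dy":0,"dz":0,"ax":0,"ay":0,"az":0}
    - {"gripper":1,"dx":0,"dy":0,"dz":0,"ax":0,"ay":0,"az":0}

```text
time_s: 23.5
position: [0.4153, 0.188, 0.0056]
eef_rot: [0.093, 0.996, 0.0, 0.001]
ft_force: [-0.5, -0.7, 6.4]
gripper_width: 0.015
finger_force: 40.1
```

Width about 16 mm, so it is block_a. Carrying it to the bed, spaced from the first block.

arm_command:
  newtons: 60
  targets:
    - {"gripper":1,"dx":0,"dy":0,"dz":1,"ax":0,"ay":0,"az":0}
    - {"gripper":1,"dx":0,"dy":0,"dz":2,"ax":0,"ay":0,"az":0}
    - {"gripper":1,"dx":0,"dy":0,"dz":2.3,"ax":0,"ay":0,"az":0}
    - {"gripper":1,"dx":1.8,"dy":1.4,"dz":0,"ax":0,"ay":0,"az":0.083}
    - {"gripper":1,"dx":1.8,"dy":1.4,"dz":0,"ax":0,"ay":0,"az":0}
    - {"gripper":1,"dx":1.8,"dy":1.4,"dz":0,"ax":0,"ay":0,"az":0}
    - {"gripper":1,"dx":1.8,"dy":1.4,"dz":0,"ax":0,"ay":0,"az":0}
    - {"gripper":1,"dx":1.9,"dy":1.5,"dz":0,"ax":0,"ay":0,"az":0}
    - {"gripper":1,"dx":1.9,"dy":1.5,"dz":0,"ax":0,"ay":0,"az":0}
    - {"gripper":1,"dx":1.9,"dy":1.5,"dz":0,"ax":0,"ay":0,"az":0}
    - {"gripper":1,"dx":1.9,"dy":1.4,"dz":0,"ax":0,"ay":0,"az":0}
    - {"gripper":1,"dx":0,"dy":0,"dz":0,"ax":0,"ay":0,"az":0}
    - {"gripper":1,"dx":0,"dy":0,"dz":0,"ax":0,"ay":0,"az":0}

```text
time_s: 24.58
position: [0.5635, 0.3035, 0.0578]
eef_rot: [0.051, 0.999, 0.0, 0.0]
ft_force: [-1.2, -0.4, -0.6]
gripper_width: 0.0135
finger_force: 59.9
```

```bash
python3 -c "
from m import *
st()"
```

```text
pos [563.5 303.5  57.8] bench -54.5 45.6 phi 1.469 F [-1.2 -0.4 -0.6] w 13.5 ff 59.9
```

arm_command:
  newtons: 60
  targets:
    - {"gripper":1,"dx":0,"dy":0,"dz":-1.5,"ax":0,"ay":0,"az":0}
    - {"gripper":1,"dx":0,"dy":0,"dz":-1.2,"ax":0,"ay":0,"az":0}
    - {"gripper":1,"dx":0,"dy":0,"dz":-0.6,"ax":0,"ay":0,"az":0}
    - {"gripper":1,"dx":0,"dy":0,"dz":-0.2,"ax":0,"ay":0,"az":0}
    - {"gripper":1,"dx":0,"dy":0,"dz":0,"ax":0,"ay":0,"az":0}
    - {"gripper":1,"dx":0,"dy":0,"dz":0,"ax":0,"ay":0,"az":0}

```text
time_s: 25.08
position: [0.5616, 0.3022, 0.0228]
eef_rot: [0.051, 0.999, -0.0, -0.001]
ft_force: [-1.0, -0.1, 0.7]
gripper_width: 0.0142
finger_force: 60.1
```

arm_command:
  newtons: 60
  targets:
    - {"gripper":1,"dx":0.4,"dy":-0.04,"dz":0,"ax":0,"ay":0,"az":0}
    - {"gripper":1,"dx":0.4,"dy":-0.04,"dz":0,"ax":0,"ay":0,"az":0}
    - {"gripper":1,"dx":0.4,"dy":-0.04,"dz":0,"ax":0,"ay":0,"az":0}
    - {"gripper":1,"dx":0.4,"dy":-0.04,"dz":0,"ax":0,"ay":0,"az":0}
    - {"gripper":1,"dx":0.4,"dy":-0.04,"dz":0,"ax":0,"ay":0,"az":0}
    - {"gripper":1,"dx":0.4,"dy":-0.04,"dz":0,"ax":0,"ay":0,"az":0}
    - {"gripper":1,"dx":0.4,"dy":-0.04,"dz":0,"ax":0,"ay":0,"az":0}
    - {"gripper":1,"dx":0,"dy":0,"dz":0,"ax":0,"ay":0,"az":0}
    - {"gripper":1,"dx":0,"dy":0,"dz":0,"ax":0,"ay":0,"az":0}

```text
time_s: 25.83
position: [0.5911, 0.3, 0.0229]
eef_rot: [0.052, 0.999, -0.0, 0.0]
ft_force: [0.1, 0.1, -1.2]
gripper_width: 0.0142
finger_force: 59.9
```

```bash
python3 -c "
from m import *
st()"
```

```text
pos [591.1 300.   22.9] bench -26.7 44.9 phi 1.468 F [ 0.1  0.1 -1.2] w 14.2 ff 59.9
```

arm_command:
  newtons: 60
  targets:
    - {"gripper":1,"dx":0.2,"dy":-0.02,"dz":-0.03,"ax":0,"ay":0,"az":0}
    - {"gripper":1,"dx":0.2,"dy":-0.02,"dz":-0.03,"ax":0,"ay":0,"az":0}
    - {"gripper":1,"dx":0.1,"dy":-0.01,"dz":0,"ax":0,"ay":0,"az":0}
    - {"gripper":1,"dx":0.1,"dy":-0.01,"dz":0,"ax":0,"ay":0,"az":0}
    - {"gripper":1,"dx":0,"dy":0,"dz":0,"ax":0,"ay":0,"az":0}

```text
time_s: 26.25
position: [0.5958, 0.2997, 0.0228]
eef_rot: [0.051, 0.999, -0.0, -0.001]
ft_force: [-4.4, 0.5, 6.4]
gripper_width: 0.0139
finger_force: 60.8
```

```bash
python3 -c "
from m import *
st()"
```

```text
pos [595.8 299.7  22.8] bench -22.0 45.1 phi 1.468 F [-4.4  0.5  6.4] w 13.9 ff 60.8
```

arm_command:
  newtons: 40
  targets:
    - {"gripper":1,"dx":-0.02,"dy":0.3,"dz":0,"ax":0,"ay":0,"az":0}
    - {"gripper":1,"dx":0.03,"dy":0.3,"dz":0,"ax":0,"ay":0,"az":0}
    - {"gripper":1,"dx":0.02,"dy":0.2,"dz":0,"ax":0,"ay":0,"az":0}
    - {"gripper":2.2,"dx":0,"dy":0,"dz":0,"ax":0,"ay":0,"az":0}
    - {"gripper":2.2,"dx":0,"dy":0,"dz":0,"ax":0,"ay":0,"az":0}
    - {"gripper":2.2,"dx":0,"dy":0,"dz":0,"ax":0,"ay":0,"az":0}
    - {"gripper":2.2,"dx":-1,"dy":0.1,"dz":0,"ax":0,"ay":0,"az":0}
    - {"gripper":2.2,"dx":-1.5,"dy":0.15,"dz":0,"ax":0,"ay":0,"az":0}
    - {"gripper":2.2,"dx":-1.5,"dy":0.15,"dz":0,"ax":0,"ay":0,"az":0}
    - {"gripper":0,"dx":0,"dy":0,"dz":2,"ax":0,"ay":0,"az":0}
    - {"gripper":0,"dx":0,"dy":0,"dz":2.5,"ax":0,"ay":0,"az":0}
    - {"gripper":0,"dx":-1.5,"dy":2,"dz":2,"ax":0,"ay":0,"az":0}
    - {"gripper":0,"dx":-2,"dy":2,"dz":2,"ax":0,"ay":0,"az":0}
    - {"gripper":0,"dx":-2,"dy":2,"dz":0,"ax":0,"ay":0,"az":0}
    - {"gripper":0,"dx":-2,"dy":2,"dz":0,"ax":0,"ay":0,"az":0}
    - {"gripper":0,"dx":-2,"dy":2,"dz":0,"ax":0,"ay":0,"az":0}

```text
time_s: 27.58
position: [0.4607, 0.4122, 0.1079]
eef_rot: [0.052, 0.999, 0.0, 0.0]
ft_force: [-0.7, 0.6, -0.7]
gripper_width: -0.0
finger_force: 0.0
```

Run:
```python
from m import *
st()
im=snap('top','t9');a=im[200:290,265:400]
cv2.imwrite('pics/c9.png',cv2.resize(a,(800,533),interpolation=cv2.INTER_CUBIC))
def w(y,x,z=.034): 
    th=-.104;return np.array([.611+x*np.cos(th)-y*np.sin(th),.2505+x*np.sin(th)+y*np.cos(th),z])
for y in(-20,-10,0,10,20):print(y,proj('top',w(y/1000,-.005)).round(1))
r=[proj('top',w(y/1000,-.005)) for y in range(-30,60,3)]
g=im.mean(2);print([(y,int(g[int(round(p[1])),int(round(p[0]))])) for y,p in zip(range(-30,60,3),r)])
```

```text
pos [460.7 412.2 107.9] bench -168.1 143.1 phi 1.468 F [-0.7  0.6 -0.7] w -0.0 ff 0.0
-20 [337.  237.4]
-10 [332.9 236.9]
0 [328.8 236.3]
10 [324.6 235.8]
20 [320.5 235.3]
[(-30, 124), (-27, 113), (-24, 114), (-21, 131), (-18, 128), (-15, 97), (-12, 63), (-9, 70), (-6, 67), (-3, 65), (0, 72), (3, 110), (6, 151), (9, 154), (12, 150), (15, 152), (18, 153), (21, 151), (24, 154), (27, 153), (30, 152), (33, 152), (36, 152), (39, 153), (42, 136), (45, 135), (48, 151), (51, 153), (54, 153), (57, 154)]
```

View pics/c9.png

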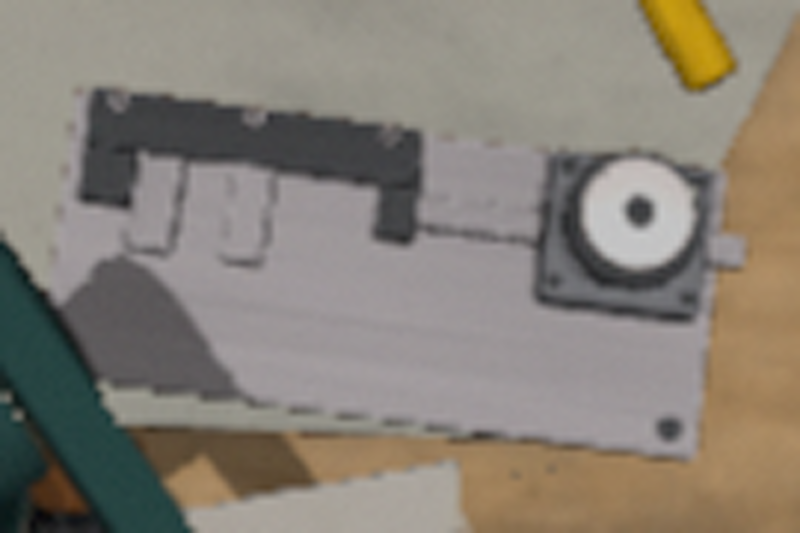

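The top crop shows block_b against the anvil at (155,200), block_a at (248,212) and the jaw face at (378,215). About 40 mm is free for the pusher between block_a and the jaw.

arm_command:
  newtons: 40
  targets:
    - {"gripper":0,"dx":2,"dy":-2,"dz":0,"ax":0,"ay":0,"az":0}
    - {"gripper":0,"dx":2,"dy":-2,"dz":0,"ax":0,"ay":0,"az":0}
    - {"gripper":0,"dx":2,"dy":-2,"dz":0,"ax":0,"ay":0,"az":0}
    - {"gripper":0,"dx":2,"dy":-2,"dz":0,"ax":0,"ay":0,"az":0}
    - {"gripper":0,"dx":2,"dy":-2,"dz":0,"ax":0,"ay":0,"az":0}
    - {"gripper":0,"dx":2,"dy":-2,"dz":0,"ax":0,"ay":0,"az":0}
    - {"gripper":0,"dx":1.3,"dy":-1.5,"dz":0,"ax":0,"ay":0,"az":0}
    - {"gripper":0,"dx":1.3,"dy":0,"dz":0,"ax":0,"ay":0,"az":0}
    - {"gripper":0,"dx":0,"dy":0,"dz":-2.5,"ax":0,"ay":0,"az":0}
    - {"gripper":0,"dx":0,"dy":0,"dz":-1,"ax":0,"ay":0,"az":0}
    - {"gripper":0,"dx":0,"dy":0,"dz":0,"ax":0,"ay":0,"az":0}
    - {"gripper":0,"dx":0,"dy":0,"dz":0,"ax":0,"ay":0,"az":0}

```text
time_s: 28.63
position: [0.6062, 0.2762, 0.0713]
eef_rot: [0.051, 0.999, -0.001, -0.002]
ft_force: [0.6, 0.2, 0.5]
gripper_width: 0.0001
finger_force: 0.0
```

```bash
python3 -c "
from m import *
st()"
```

```text
pos [606.2 276.2  71.3] bench -9.2 22.9 phi 1.468 F [0.6 0.2 0.5] w 0.1 ff 0.0
```

arm_command:
  newtons: 40
  targets:
    - {"gripper":0,"dx":0,"dy":0.1,"dz":-2,"ax":0,"ay":0,"az":0}
    - {"gripper":0,"dx":0,"dy":0,"dz":-1.5,"ax":0,"ay":0,"az":0}
    - {"gripper":0,"dx":0,"dy":0,"dz":-1.4,"ax":0,"ay":0,"az":0}
    - {"gripper":0,"dx":0,"dy":0,"dz":0,"ax":0,"ay":0,"az":0}
    - {"gripper":0,"dx":0.03,"dy":0.3,"dz":0,"ax":0,"ay":0,"az":0}
    - {"gripper":0,"dx":0.03,"dy":0.3,"dz":0,"ax":0,"ay":0,"az":0}
    - {"gripper":0,"dx":0.03,"dy":0.3,"dz":0,"ax":0,"ay":0,"az":0}
    - {"gripper":0,"dx":0.03,"dy":0.3,"dz":0,"ax":0,"ay":0,"az":0}
    - {"gripper":0,"dx":0.03,"dy":0.3,"dz":0,"ax":0,"ay":0,"az":0}
    - {"gripper":0,"dx":0.03,"dy":0.3,"dz":0,"ax":0,"ay":0,"az":0}
    - {"gripper":0,"dx":0.03,"dy":0.3,"dz":0,"ax":0,"ay":0,"az":0}
    - {"gripper":0,"dx":0.03,"dy":0.3,"dz":0,"ax":0,"ay":0,"az":0}
    - {"gripper":0,"dx":0.02,"dy":0.2,"dz":0,"ax":0,"ay":0,"az":0}
    - {"gripper":0,"dx":0,"dy":0,"dz":0,"ax":0,"ay":0,"az":0}
    - {"gripper":0,"dx":0,"dy":0,"dz":0,"ax":0,"ay":0,"az":0}

```text
time_s: 29.88
position: [0.6106, 0.3038, 0.0232]
eef_rot: [0.051, 0.999, 0.0, -0.0]
ft_force: [0.9, 0.6, -0.1]
gripper_width: 0.0001
finger_force: 0.2
```

```bash
python3 -c "
from m import *
st()"
```

```text
pos [610.6 303.8  23.2] bench -7.7 50.8 phi 1.468 F [ 0.9  0.6 -0.1] w 0.1 ff 0.2
```

arm_command:
  newtons: 40
  targets:
    - {"gripper":0,"dx":0.0,"dy":0.15,"dz":0,"ax":0,"ay":0,"az":0}
    - {"gripper":0,"dx":0.01,"dy":0.1,"dz":0,"ax":0,"ay":0,"az":0}
    - {"gripper":0,"dx":0.01,"dy":0.1,"dz":0,"ax":0,"ay":0,"az":0}
    - {"gripper":0,"dx":0.01,"dy":0.1,"dz":0,"ax":0,"ay":0,"az":0}
    - {"gripper":0,"dx":0,"dy":0,"dz":0,"ax":0,"ay":0,"az":0}

```text
time_s: 30.3
position: [0.6105, 0.3066, 0.023]
eef_rot: [0.051, 0.999, -0.001, -0.001]
ft_force: [-0.1, -6.2, 1.7]
gripper_width: -0.0001
finger_force: 3.2
```

```bash
python3 -c "
from m import *
st()"
```

```text
pos [610.5 306.6  23. ] bench -8.1 53.5 phi 1.468 F [-0.1 -6.2  1.7] w -0.1 ff 3.2
```

arm_command:
  newtons: 40
  targets:
    - {"gripper":0,"dx":-0.1,"dy":-1,"dz":0,"ax":0,"ay":0,"az":0}
    - {"gripper":0,"dx":0,"dy":0,"dz":2,"ax":0,"ay":0,"az":0}
    - {"gripper":0,"dx":0,"dy":0,"dz":2.5,"ax":0,"ay":0,"az":0}
    - {"gripper":0,"dx":-2,"dy":1.1,"dz":0,"ax":0,"ay":0,"az":0}
    - {"gripper":0,"dx":-2,"dy":1.6,"dz":0,"ax":0,"ay":0,"az":0}
    - {"gripper":0,"dx":0,"dy":1.6,"dz":0,"ax":0,"ay":0,"az":0}
    - {"gripper":0,"dx":0,"dy":0,"dz":-2.5,"ax":0,"ay":0,"az":0}
    - {"gripper":0,"dx":0,"dy":0,"dz":-2,"ax":0,"ay":0,"az":0}
    - {"gripper":0,"dx":0,"dy":0,"dz":0,"ax":0,"ay":0,"az":0}
    - {"gripper":0,"dx":0.4,"dy":-0.04,"dz":0,"ax":0,"ay":0,"az":0}
    - {"gripper":0,"dx":0.4,"dy":-0.04,"dz":0,"ax":0,"ay":0,"az":0}
    - {"gripper":0,"dx":0.2,"dy":-0.02,"dz":0,"ax":0,"ay":0,"az":0}
    - {"gripper":0,"dx":0,"dy":0,"dz":0,"ax":0,"ay":0,"az":0}
    - {"gripper":0,"dx":0,"dy":0,"dz":0,"ax":0,"ay":0,"az":0}

```text
time_s: 31.47
position: [0.5811, 0.3401, 0.0243]
eef_rot: [0.052, 0.999, 0.0, 0.001]
ft_force: [0.5, -0.1, 0.5]
gripper_width: 0.0
finger_force: 0.0
```

```bash
python3 -c "
from m import *
st()"
```

```text
pos [581.1 340.1  24.3] bench -40.8 83.8 phi 1.467 F [ 0.5 -0.1  0.5] w 0.0 ff 0.0
```

arm_command:
  newtons: 40
  targets:
    - {"gripper":0,"dx":0.1,"dy":-0.06,"dz":-0.1,"ax":0,"ay":0,"az":0}
    - {"gripper":0,"dx":0.1,"dy":-0.01,"dz":0,"ax":0,"ay":0,"az":0}
    - {"gripper":0,"dx":0.1,"dy":-0.01,"dz":0,"ax":0,"ay":0,"az":0}
    - {"gripper":0,"dx":0,"dy":0,"dz":0,"ax":0,"ay":0,"az":0}

```text
time_s: 31.8
position: [0.5813, 0.3392, 0.0224]
eef_rot: [0.051, 0.999, -0.0, -0.001]
ft_force: [-4.9, 0.8, 4.0]
gripper_width: -0.0003
finger_force: 2.8
```

```bash
python3 -c "
from m import *
st()"
```

```text
pos [581.3 339.2  22.4] bench -40.5 82.9 phi 1.468 F [-4.9  0.8  4. ] w -0.3 ff 2.8
```

The train is seated. Next, the ring.

arm_command:
  newtons: 40
  targets:
    - {"gripper":0,"dx":-1.5,"dy":0.15,"dz":0,"ax":0,"ay":0,"az":0}
    - {"gripper":3,"dx":0,"dy":0,"dz":3,"ax":0,"ay":0,"az":0}
    - {"gripper":6,"dx":0,"dy":0,"dz":3,"ax":0,"ay":0,"az":0}
    - {"gripper":8.5,"dx":0,"dy":0,"dz":3,"ax":0,"ay":0,"az":0}
    - {"gripper":8.5,"dx":0,"dy":0,"dz":3,"ax":0,"ay":0,"az":0}
    - {"gripper":8.5,"dx":0.5,"dy":-2.5,"dz":0,"ax":0,"ay":0,"az":0}
    - {"gripper":8.5,"dx":0.5,"dy":-2.5,"dz":0,"ax":0,"ay":0,"az":0}
    - {"gripper":8.5,"dx":0.5,"dy":-2.5,"dz":0,"ax":0,"ay":0,"az":0}
    - {"gripper":8.5,"dx":0.5,"dy":-2.5,"dz":0,"ax":0,"ay":0,"az":0}
    - {"gripper":8.5,"dx":0.5,"dy":-2.5,"dz":0,"ax":0,"ay":0,"az":0}
    - {"gripper":8.5,"dx":0.5,"dy":-2.5,"dz":0,"ax":0,"ay":0,"az":0}
    - {"gripper":8.5,"dx":0.5,"dy":-2.5,"dz":0,"ax":0,"ay":0,"az":0}
    - {"gripper":8.5,"dx":0.2,"dy":-1.1,"dz":0,"ax":0,"ay":0,"az":0}
    - {"gripper":8.5,"dx":0,"dy":0,"dz":0,"ax":0,"ay":0,"az":0}
    - {"gripper":8.5,"dx":0,"dy":0,"dz":0,"ax":0,"ay":0,"az":0}

```text
time_s: 33.05
position: [0.6052, 0.1547, 0.1425]
eef_rot: [0.052, 0.999, 0.0, 0.0]
ft_force: [-0.1, 0.2, 0.1]
gripper_width: 0.085
finger_force: 0.0
```

```bash
python3 -c "
from m import *
st();print(sense()['qpos'])"
```

```text
pos [605.2 154.7 142.5] bench 2.4 -98.0 phi 1.467 F [-0.1  0.2  0.1] w 85.0 ff 0.0
[ 1.39515544e-01  4.80064586e-01  1.55156927e+00  5.02506130e-04
  1.10945638e+00 -1.32727452e+00]
```

arm_command:
  newtons: 30
  targets:
    - {"gripper":8.5,"dx":-0.17,"dy":-0.07,"dz":0,"ax":0,"ay":0,"az":0}
    - {"gripper":8.5,"dx":0,"dy":0,"dz":-2,"ax":0,"ay":0,"az":0}
    - {"gripper":8.5,"dx":0,"dy":0,"dz":-2,"ax":0,"ay":0,"az":0}
    - {"gripper":8.5,"dx":0,"dy":0,"dz":-2,"ax":0,"ay":0,"az":0}
    - {"gripper":8.5,"dx":0,"dy":0,"dz":-2,"ax":0,"ay":0,"az":0}
    - {"gripper":8.5,"dx":0,"dy":0,"dz":-1.5,"ax":0,"ay":0,"az":0}
    - {"gripper":6.2,"dx":0,"dy":0,"dz":0,"ax":0,"ay":0,"az":0}
    - {"gripper":6.2,"dx":0,"dy":0,"dz":0,"ax":0,"ay":0,"az":0}
    - {"gripper":6.2,"dx":0,"dy":0,"dz":0,"ax":0,"ay":0,"az":0}
    - {"gripper":5,"dx":0,"dy":0,"dz":0,"ax":0,"ay":0,"az":0}
    - {"gripper":5,"dx":0,"dy":0,"dz":0,"ax":0,"ay":0,"az":0}
    - {"gripper":5,"dx":0,"dy":0,"dz":0,"ax":0,"ay":0,"az":0}
    - {"gripper":5,"dx":0,"dy":0,"dz":0,"ax":0,"ay":0,"az":0}

```text
time_s: 34.13
position: [0.6038, 0.1526, 0.0491]
eef_rot: [0.051, 0.999, -0.001, 0.001]
ft_force: [-1.2, -6.9, 2.9]
gripper_width: 0.0526
finger_force: 31.6
```

```bash
python3 -c "
from m import *
st()"
```

```text
pos [603.8 152.6  49.1] bench 1.2 -100.3 phi 1.469 F [-1.2 -6.9  2.9] w 52.6 ff 31.6
```

arm_command:
  newtons: 40
  targets:
    - {"gripper":5,"dx":0,"dy":-0.15,"dz":-0.1,"ax":0,"ay":0,"az":-0.1}
    - {"gripper":5,"dx":0,"dy":0,"dz":0,"ax":0,"ay":0,"az":-0.1}
    - {"gripper":5,"dx":0,"dy":0,"dz":0,"ax":0,"ay":0,"az":-0.1}
    - {"gripper":5,"dx":0,"dy":0,"dz":0,"ax":0,"ay":0,"az":-0.1}
    - {"gripper":5,"dx":0,"dy":0,"dz":0,"ax":0,"ay":0,"az":-0.1}
    - {"gripper":5,"dx":0,"dy":0,"dz":0,"ax":0,"ay":0,"az":-0.1}
    - {"gripper":5,"dx":0,"dy":0,"dz":0,"ax":0,"ay":0,"az":-0.1}
    - {"gripper":5,"dx":0,"dy":0,"dz":0,"ax":0,"ay":0,"az":-0.1}
    - {"gripper":5,"dx":0,"dy":0,"dz":0,"ax":0,"ay":0,"az":-0.1}
    - {"gripper":5,"dx":0,"dy":0,"dz":0,"ax":0,"ay":0,"az":-0.1}
    - {"gripper":5,"dx":0,"dy":0,"dz":0,"ax":0,"ay":0,"az":-0.1}
    - {"gripper":5,"dx":0,"dy":0,"dz":0,"ax":0,"ay":0,"az":-0.1}
    - {"gripper":5,"dx":0,"dy":0,"dz":0,"ax":0,"ay":0,"az":-0.1}
    - {"gripper":5,"dx":0,"dy":0,"dz":0,"ax":0,"ay":0,"az":-0.1}
    - {"gripper":5,"dx":0,"dy":0,"dz":0,"ax":0,"ay":0,"az":-0.1}
    - {"gripper":5,"dx":0,"dy":0,"dz":0,"ax":0,"ay":0,"az":0}

```text
time_s: 35.47
position: [0.6026, 0.1515, 0.0491]
eef_rot: [0.72, 0.694, -0.001, 0.0]
ft_force: [-6.2, -6.5, 13.6]
gripper_width: 0.0526
finger_force: 40.4
```

```bash
python3 -c "
from m import *
st();print(sense()['wrist_torque'])"
```

```text
pos [602.6 151.5  49.1] bench 0.1 -101.5 phi -0.037 F [-6.2 -6.5 13.6] w 52.6 ff 40.4
[-0.78217242  1.26635232 -0.19721454]
```

arm_command:
  newtons: 40
  targets:
    - {"gripper":5,"dx":-0.1,"dy":-0.1,"dz":0.15,"ax":0,"ay":0,"az":-0.1}
    - {"gripper":5,"dx":0,"dy":0,"dz":0,"ax":0,"ay":0,"az":-0.1}
    - {"gripper":5,"dx":0,"dy":0,"dz":0,"ax":0,"ay":0,"az":-0.1}
    - {"gripper":5,"dx":0,"dy":0,"dz":0,"ax":0,"ay":0,"az":-0.1}
    - {"gripper":5,"dx":0,"dy":0,"dz":0,"ax":0,"ay":0,"az":-0.1}
    - {"gripper":5,"dx":0,"dy":0,"dz":0,"ax":0,"ay":0,"az":-0.1}
    - {"gripper":5,"dx":0,"dy":0,"dz":0,"ax":0,"ay":0,"az":-0.1}
    - {"gripper":5,"dx":0,"dy":0,"dz":0,"ax":0,"ay":0,"az":-0.1}
    - {"gripper":5,"dx":0,"dy":0,"dz":0,"ax":0,"ay":0,"az":-0.1}
    - {"gripper":5,"dx":0,"dy":0,"dz":0,"ax":0,"ay":0,"az":-0.1}
    - {"gripper":5,"dx":0,"dy":0,"dz":0,"ax":0,"ay":0,"az":-0.1}
    - {"gripper":5,"dx":0,"dy":0,"dz":0,"ax":0,"ay":0,"az":-0.1}
    - {"gripper":5,"dx":0,"dy":0,"dz":0,"ax":0,"ay":0,"az":0}

```text
time_s: 36.55
position: [0.6015, 0.1522, 0.0492]
eef_rot: [0.986, 0.167, -0.0, -0.001]
ft_force: [-4.6, 2.4, 5.8]
gripper_width: 0.0524
finger_force: 46.2
```

```bash
python3 -c "
from m import *
st();print(sense()['wrist_torque'])
im=snap('top','t10');g=im.mean(2)
th=-.104
print([(y,int(g[int(round(p[1])),int(round(p[0]))])) for y in range(-10,110,3) for p in [proj('top',[.611-.006*np.cos(th)-y/1000*np.sin(th),.2505-.006*np.sin(th)+y/1000*np.cos(th),.034])]])"
```

```text
pos [601.5 152.2  49.2] bench -1.1 -100.9 phi -1.236 F [-4.6  2.4  5.8] w 52.4 ff 46.2
[ 0.60177309  0.90122669 -0.20859428]
[(-10, 113), (-7, 103), (-4, 85), (-1, 87), (2, 104), (5, 124), (8, 128), (11, 122), (14, 107), (17, 99), (20, 104), (23, 118), (26, 147), (29, 133), (32, 118), (35, 113), (38, 108), (41, 95), (44, 74), (47, 74), (50, 70), (53, 70), (56, 74), (59, 160), (62, 160), (65, 123), (68, 129), (71, 159), (74, 162), (77, 161), (80, 161), (83, 140), (86, 158), (89, 157), (92, 158), (95, 153), (98, 158), (101, 109), (104, 80), (107, 70)]
```

arm_command:
  newtons: 40
  targets:
    - {"gripper":5,"dx":-0.05,"dy":0.05,"dz":0,"ax":0,"ay":0,"az":-0.1}
    - {"gripper":5,"dx":0,"dy":0,"dz":0,"ax":0,"ay":0,"az":-0.1}
    - {"gripper":5,"dx":0,"dy":0,"dz":0,"ax":0,"ay":0,"az":-0.08}
    - {"gripper":5,"dx":0,"dy":0,"dz":0,"ax":0,"ay":0,"az":-0.05}
    - {"gripper":5,"dx":0,"dy":0,"dz":0,"ax":0,"ay":0,"az":0}

```text
time_s: 37.02
position: [0.6014, 0.1527, 0.0492]
eef_rot: [1.0, 0.005, -0.0, -0.001]
ft_force: [-4.6, 1.6, 4.9]
gripper_width: 0.0521
finger_force: 46.2
```

```bash
cat >> m.py <<'E'
def jw(n):
    st();print(sense()['wrist_torque'].round(3));g=snap('top',n).mean(2);th=-.104
    print([(y,int(g[int(round(p[1])),int(round(p[0]))])) for y in range(44,106,2) for p in [proj('top',[.611-.006*np.cos(th)-y/1000*np.sin(th),.2505-.006*np.sin(th)+y/1000*np.cos(th),.034])]])
E
python3 -c "
from m import *
jw('t11')"
```

```text
pos [601.4 152.7  49.2] bench -1.2 -100.5 phi -1.562 F [-4.6  1.6  4.9] w 52.1 ff 46.2
[ 0.57   0.751 -0.19 ]
[(44, 106), (46, 106), (48, 62), (50, 72), (52, 75), (54, 72), (56, 72), (58, 72), (60, 71), (62, 94), (64, 110), (66, 131), (68, 131), (70, 162), (72, 161), (74, 162), (76, 162), (78, 160), (80, 160), (82, 138), (84, 140), (86, 158), (88, 158), (90, 158), (92, 158), (94, 157), (96, 154), (98, 157), (100, 124), (102, 79), (104, 79)]
```

arm_command:
  newtons: 40
  targets:
    - {"gripper":5,"dx":0,"dy":0,"dz":0,"ax":0,"ay":0,"az":-0.03}
    - {"gripper":5,"dx":0,"dy":0,"dz":0,"ax":0,"ay":0,"az":-0.03}
    - {"gripper":5,"dx":0,"dy":0,"dz":0,"ax":0,"ay":0,"az":0}

```text
time_s: 37.32
position: [0.6014, 0.1527, 0.0492]
eef_rot: [1.0, -0.025, 0.0, -0.001]
ft_force: [-5.1, 1.8, 6.1]
gripper_width: 0.0525
finger_force: 46.2
```

```bash
python3 -c "
from m import *
jw('t12')"
```

```text
pos [601.4 152.7  49.2] bench -1.1 -100.4 phi -1.62 F [-5.1  1.8  6.1] w 52.5 ff 46.2
[ 0.621  0.738 -0.103]
[(44, 138), (46, 138), (48, 105), (50, 76), (52, 73), (54, 73), (56, 73), (58, 71), (60, 69), (62, 77), (64, 84), (66, 130), (68, 130), (70, 162), (72, 161), (74, 161), (76, 163), (78, 162), (80, 162), (82, 139), (84, 141), (86, 157), (88, 158), (90, 158), (92, 158), (94, 157), (96, 153), (98, 156), (100, 125), (102, 79), (104, 79)]
```

arm_command:
  newtons: 40
  targets:
    - {"gripper":5,"dx":0,"dy":0,"dz":0,"ax":0,"ay":0,"az":-0.02}
    - {"gripper":5,"dx":0,"dy":0,"dz":0,"ax":0,"ay":0,"az":-0.02}
    - {"gripper":5,"dx":0,"dy":0,"dz":0,"ax":0,"ay":0,"az":0}

```text
time_s: 37.62
position: [0.6014, 0.1528, 0.0492]
eef_rot: [0.999, -0.044, -0.0, -0.001]
ft_force: [-4.4, 2.7, 5.2]
gripper_width: 0.0524
finger_force: 46.2
```

```bash
python3 -c "
from m import *
jw('t13')"
```

```text
pos [601.4 152.8  49.2] bench -1.2 -100.4 phi -1.66 F [-4.4  2.7  5.2] w 52.4 ff 46.2
[ 0.612  0.722 -0.122]
[(44, 137), (46, 137), (48, 96), (50, 68), (52, 72), (54, 76), (56, 76), (58, 73), (60, 70), (62, 72), (64, 67), (66, 130), (68, 130), (70, 163), (72, 161), (74, 162), (76, 162), (78, 162), (80, 162), (82, 138), (84, 139), (86, 158), (88, 158), (90, 157), (92, 157), (94, 156), (96, 154), (98, 157), (100, 123), (102, 78), (104, 78)]
```

arm_command:
  newtons: 40
  targets:
    - {"gripper":5,"dx":0,"dy":0,"dz":0,"ax":0,"ay":0,"az":-0.02}
    - {"gripper":5,"dx":0,"dy":0,"dz":0,"ax":0,"ay":0,"az":-0.02}

```text
time_s: 37.83
position: [0.6014, 0.1528, 0.0492]
eef_rot: [0.998, -0.064, -0.0, -0.001]
ft_force: [-4.4, 2.2, 4.8]
gripper_width: 0.0527
finger_force: 46.2
```

```bash
python3 -c "
from m import *
jw('t14')"
```

```text
pos [601.4 152.8  49.2] bench -1.2 -100.4 phi -1.699 F [-4.4  2.2  4.8] w 52.7 ff 46.2
[0.729 0.717 0.157]
[(44, 133), (46, 133), (48, 92), (50, 67), (52, 74), (54, 74), (56, 74), (58, 73), (60, 70), (62, 69), (64, 60), (66, 126), (68, 126), (70, 162), (72, 160), (74, 161), (76, 162), (78, 163), (80, 163), (82, 139), (84, 141), (86, 157), (88, 159), (90, 157), (92, 157), (94, 158), (96, 155), (98, 158), (100, 126), (102, 78), (104, 78)]
```

arm_command:
  newtons: 40
  targets:
    - {"gripper":5,"dx":0,"dy":0,"dz":0,"ax":0,"ay":0,"az":-0.02}
    - {"gripper":5,"dx":0,"dy":0,"dz":0,"ax":0,"ay":0,"az":-0.02}

```text
time_s: 38.05
position: [0.6014, 0.1528, 0.0492]
eef_rot: [0.996, -0.084, -0.0, -0.001]
ft_force: [-4.5, 2.7, 4.9]
gripper_width: 0.0525
finger_force: 46.2
```

```bash
python3 -c "
from m import *
jw('t15')"
```

```text
pos [601.4 152.8  49.2] bench -1.2 -100.3 phi -1.739 F [-4.5  2.7  4.9] w 52.5 ff 46.2
[0.776 0.692 0.146]
[(44, 136), (46, 136), (48, 128), (50, 106), (52, 76), (54, 74), (56, 74), (58, 74), (60, 71), (62, 71), (64, 71), (66, 132), (68, 132), (70, 164), (72, 161), (74, 161), (76, 162), (78, 161), (80, 161), (82, 138), (84, 140), (86, 157), (88, 156), (90, 158), (92, 158), (94, 157), (96, 154), (98, 156), (100, 124), (102, 78), (104, 78)]
```

arm_command:
  newtons: 40
  targets:
    - {"gripper":5,"dx":0,"dy":0,"dz":0,"ax":0,"ay":0,"az":-0.015}
    - {"gripper":5,"dx":0,"dy":0,"dz":0,"ax":0,"ay":0,"az":-0.015}
    - {"gripper":5,"dx":0,"dy":0,"dz":0,"ax":0,"ay":0,"az":-0.015}

```text
time_s: 38.35
position: [0.6014, 0.1529, 0.0492]
eef_rot: [0.994, -0.106, 0.0, -0.001]
ft_force: [-4.2, 3.1, 5.6]
gripper_width: 0.0524
finger_force: 46.2
```

```bash
python3 -c "
from m import *
jw('t16')"
```

```text
pos [601.4 152.9  49.2] bench -1.2 -100.3 phi -1.784 F [-4.2  3.1  5.6] w 52.4 ff 46.2
[0.762 0.656 0.259]
[(44, 133), (46, 133), (48, 126), (50, 103), (52, 70), (54, 72), (56, 72), (58, 75), (60, 72), (62, 71), (64, 76), (66, 136), (68, 136), (70, 163), (72, 161), (74, 163), (76, 162), (78, 162), (80, 162), (82, 142), (84, 142), (86, 157), (88, 157), (90, 157), (92, 157), (94, 158), (96, 155), (98, 157), (100, 121), (102, 79), (104, 79)]
```

```bash
cat >> m.py <<'E'
def edge(n):
    g=cv2.imread(f'pics/{n}.png').mean(2).astype(np.float32);th=-.104
    ys=np.arange(40,80,.5);P=np.zeros(len(ys))
    for x in(-11,-9,-7,-5,-3):
        p=np.array([proj('top',[.611+x/1000*np.cos(th)-y/1000*np.sin(th),.2505+x/1000*np.sin(th)+y/1000*np.cos(th),.034]) for y in ys],np.float32)
        P+=cv2.remap(g,p[:,:1].copy(),p[:,1:].copy(),cv2.INTER_LINEAR)[:,0]/5
    s=ys>58; i=np.argmax(P[s]>112); y=ys[s]; f=y[i]-.5*(P[s][i]-112)/(P[s][i]-P[s][i-1])
    s=ys<56; q=P[s][::-1];y=ys[s][::-1];i=np.argmax(q>90);r=y[i]+.5*(q[i]-90)/(q[i]-q[i-1])
    print(n,'front',f.round(2),'rear',r.round(2))
E
python3 -c "
from m import *
for i in range(11,17): edge(f't{i}')"
```

```text
t11 front 64.99 rear 46.31
t12 front 65.78 rear 48.43
t13 front 66.15 rear 48.49
t14 front 66.26 rear 48.83
t15 front 66.15 rear 51.0
t16 front 66.46 rear 51.09
```

```bash
python3 -c "
from m import *
s=sense();print(s['tau'].round(3),s['qpos'].round(4),s['wrist_torque'].round(3))"
```

```text
[-2.6320e+00 -5.7002e+01 -2.1676e+01 -1.1790e+00 -1.4360e+00  5.0000e-02] [1.3690e-01 5.9010e-01 1.6329e+00 1.6000e-03 9.1820e-01 1.9209e+00] [0.711 0.678 0.044]
```

arm_command:
  newtons: 40
  targets:
    - {"gripper":5,"dx":0,"dy":0,"dz":0,"ax":0,"ay":0,"az":-0.02}
    - {"gripper":5,"dx":0,"dy":0,"dz":0,"ax":0,"ay":0,"az":-0.02}

```text
time_s: 38.57
position: [0.6015, 0.1529, 0.0492]
eef_rot: [0.992, -0.125, 0.0, -0.0]
ft_force: [-5.0, 3.5, 4.4]
gripper_width: 0.0525
finger_force: 46.2
```

```bash
python3 -c "
from m import *
s=sense();print(s['tau'].round(3),s['qpos'].round(4),s['wrist_torque'].round(3));st();snap('top','t17');edge('t17')"
```

```text
[ -4.676 -57.051 -21.626  -0.635  -1.389   1.169] [1.3720e-01 5.9010e-01 1.6329e+00 1.1000e-03 9.1820e-01 1.9586e+00] [0.962 0.644 1.487]
pos [601.5 152.9  49.2] bench -1.1 -100.2 phi -1.822 F [-5.   3.5  4.4] w 52.5 ff 46.2
t17 front 66.92 rear 51.08
```

arm_command:
  newtons: 40
  targets:
    - {"gripper":5,"dx":0,"dy":0,"dz":0,"ax":0,"ay":0,"az":0}

```text
time_s: 38.7
position: [0.6014, 0.1529, 0.0492]
eef_rot: [0.992, -0.125, 0.0, -0.0]
ft_force: [-3.8, 3.2, 5.8]
gripper_width: 0.0525
finger_force: 46.2
```

```bash
python3 -c "
from m import *
s=sense();print(s['tau'].round(3),s['qpos'].round(4),s['wrist_torque'].round(3));snap('top','t18');edge('t18')"
```

```text
[ -4.012 -57.042 -21.637  -0.665  -1.394   1.275] [1.3740e-01 5.9020e-01 1.6329e+00 8.0000e-04 9.1810e-01 1.9577e+00] [0.845 0.712 1.198]
t18 front 66.95 rear 51.08
```

The torque jumped from about 0.2 to 1.2 N m, so the jaw is firmly on the train. Releasing and backing away.

arm_command:
  newtons: 40
  targets:
    - {"gripper":6.5,"dx":0,"dy":0,"dz":0,"ax":0,"ay":0,"az":0}
    - {"gripper":8.5,"dx":0,"dy":0,"dz":0,"ax":0,"ay":0,"az":0}
    - {"gripper":8.5,"dx":0,"dy":0,"dz":0,"ax":0,"ay":0,"az":0}
    - {"gripper":8.5,"dx":0,"dy":0,"dz":0,"ax":0,"ay":0,"az":0}
    - {"gripper":8.5,"dx":0,"dy":0,"dz":2,"ax":0,"ay":0,"az":0}
    - {"gripper":8.5,"dx":0,"dy":0,"dz":2.5,"ax":0,"ay":0,"az":0}
    - {"gripper":8.5,"dx":0,"dy":0,"dz":3,"ax":0,"ay":0,"az":0}
    - {"gripper":8.5,"dx":0,"dy":0,"dz":3,"ax":0,"ay":0,"az":0}
    - {"gripper":8.5,"dx":0,"dy":0,"dz":3,"ax":0,"ay":0,"az":0}
    - {"gripper":8.5,"dx":-2,"dy":-1,"dz":1,"ax":0,"ay":0,"az":0}
    - {"gripper":8.5,"dx":-2,"dy":-2,"dz":0,"ax":0,"ay":0,"az":0}
    - {"gripper":8.5,"dx":-2,"dy":-2,"dz":0,"ax":0,"ay":0,"az":0}
    - {"gripper":8.5,"dx":-2,"dy":-2,"dz":0,"ax":0,"ay":0,"az":0}
    - {"gripper":8.5,"dx":-2,"dy":-2,"dz":0,"ax":0,"ay":0,"az":0}
    - {"gripper":8.5,"dx":0,"dy":-2,"dz":0,"ax":0,"ay":0,"az":0}
    - {"gripper":8.5,"dx":0,"dy":0,"dz":0,"ax":0,"ay":0,"az":0}
    - {"gripper":8.5,"dx":0,"dy":0,"dz":0,"ax":0,"ay":0,"az":0}

```text
time_s: 40.17
position: [0.5022, 0.0412, 0.1932]
eef_rot: [0.992, -0.129, 0.001, -0.0]
ft_force: [-0.3, 0.4, 0.4]
gripper_width: 0.0851
finger_force: 0.0
```

```bash
python3 -c "
from m import *
st();a=snap('top','t19');b=snap('side','s19');edge('t19')
cv2.imwrite('pics/fin.png',np.vstack([cv2.resize(a[205:285,265:405],(525,300),interpolation=cv2.INTER_CUBIC),cv2.resize(b[210:310,270:445],(525,300),interpolation=cv2.INTER_CUBIC)]))"
```

```text
pos [502.2  41.2 193.2] bench -88.2 -221.6 phi -1.829 F [-0.3  0.4  0.4] w 85.1 ff 0.0
t19 front 66.62 rear 50.79
```

View pics/fin.png

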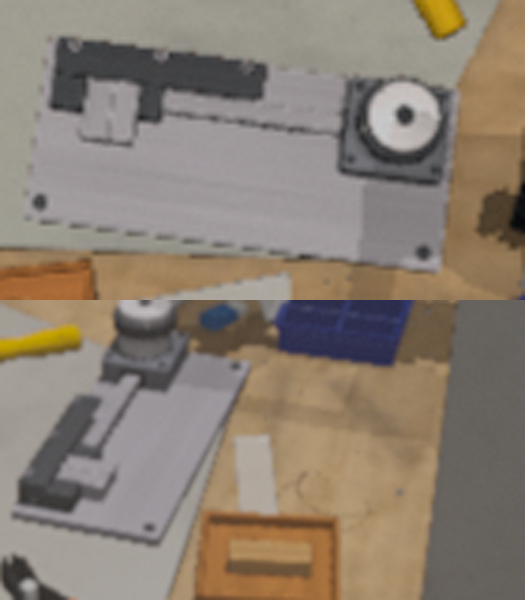

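The final view shows the two blocks as one train between anvil and jaw (top (110,112)), with their fronts in line under the lip, and the spacer in the tray. Handing in.

```bash
python3 -c "
from bench import hand_in
print(hand_in())"
```

```text
the job is handed in; nothing more can be done
None
```

I handed the job in after about 40 s of robot time: the spacer is in the tray, and block_b then block_a are built against the anvil and fence with the jaw snug on them. The hand-in gave no verdict, so this rests on my contact readings (torque rose from about 0.2 to 1.2 N m when the jaw met the train) and the final picture.

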